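# Pack the hand tools into the chest and shut its lid

### The arm

A 6-joint arm with a two-finger parallel gripper is mounted at the origin on the work surface. World frame = base frame: x ahead of the robot, y to its left, z up, the work surface at z = 0. Lengths are in mm, angles in rad, forces in N, time in s.
With the tool pointing down it reaches from about 300 to 775 mm from the base axis. Payload 14.6 kg.
Tool frame: the origin (TCP) lies midway between the tips of the shut fingers; the grasp point (between the pads) lies 19 mm behind it (robot.pinch_z is the distance from the TCP to the grasp point, in mm); z points along the fingers, y is the line along which they close (so a half turn about z gives the same grasp; the last joint's range is limited). The gripper opens to 94 mm and grips with 3 to 60 N. Pads are 16 mm wide; open, the fingers measure 119 mm over their backs; the gripper's body (75 mm by 177 mm) begins 78 mm behind the grasp point.
Start: joints at [-1.349, 0.3, 1.521, -0, 1.321, -0.067], TCP at [156.634, -527.214, 205.446] pointing down, gripper open.
Joint ranges: [-3.03, 3.03], [-0.79, 2.21], [0.23, 2.52], [-1.04, 4.18], [0, 3.07], [-2.55, 2.55]. Speed limits (rad/s): [2.22, 2.22, 2.57, 3.14, 3.14, 3.14].

### API

Orientations are given as a rotation vector (axis times angle).
In Python, from workcell import robot gives the robot as it stands.
- The arm moves only by the tool move_arm, never from a script. Its argument "plan" is a list of rows, each a list of 6 numbers: the shift along the tool's x, y, z scaled (see below), then the turn, a rotation vector about the tool's x, y, z scaled (see below). A call has 1 to 5 rows; each row is the pose to reach, as a shift and turn from the pose commanded when the call began, along the tool's axes at that moment; what a row does not reach only later rows make up. The controller multiplies each number of a shift by 0.2 m and each number of a turn by 30 degrees. A row lasts 1/10 s, in which the tool goes at most 50 mm and 8.59 degrees, less where a joint would pass 70% of its speed; a pose out of reach is approached as far as the arm can. A call with a number of a shift or a turn outside -1 to 1 is refused whole. A call with a gripper value outside its range is refused whole. "jaw" is the closure, from -1 (fully open) to 1 (shut), set as the call begins (left out, the last holds). The fingers move at their own pace and stop on an object; "newtons" is the grip in N (left out, the last holds). Time passes only in rows, so rows that repeat a pose let the fingers close. It gives the time, the measured TCP pose, the force, the opening and the grip force at its end, in the units of the state.
- robot.sense(): the state, without advancing time (a new reading comes with each control period).
- robot.camera(name): name is "scene" or "top"; returns (picture, depth): 420x560x3 uint8, red, green, blue; 420x560 float32, mm along the optical axis (not along the pixel's ray), 0 where there is no reading.
- robot.get_calibration(name): a dict with "fovy" (degrees; the focal length in pixels is half the picture's height over the tangent of half this angle, whatever the lens; pixels are square), "cx", "cy" (the principal point, pixels), "extrinsics" (4x4, takes a point from world to camera coordinates). Camera axes: x right, y up, looking along -z (the intrinsics and any distortion apply to the point x, -y, -z); pixel columns grow to the right and rows downward; lengths in mm; the calibration is good to about 2 mm. A picture is of the moment at which its call begins. get_calibration takes no time and is no camera call.
- robot.job_done(): hands the job in; it is judged then, once.
The state is a dict: "time_s": time; "joint_pos": joint angles; "dq": joint speeds; "joint_torque": joint torques, N m; "tcp_pos": TCP position; "tool_rot": TCP orientation; "wrist_force": force on the tool from outside, world axes, zero at the start; "ft_torque": the same for the moment, N m; "gripper_width": opening from 0.0 (shut) to 1.0 (fully open); "finger_force": force on a finger pad.
Only numpy, scipy, OpenCV 4.12 (cv2) and the standard library are available. Lean on these libraries where they do the work, as an engineer would, in place of code of your own. Each camera call takes 0.05 s, during which the arm holds its last target. There are 200 camera calls.

### The job

Clear the bench for the night: put every hand tool lying on it (whichever are there of the sanding block, screwdriver, tape measure, sharpening stone, hand plane and wrench) into the open steel tool chest, laid low enough for the lid to shut. Then lower the hinged lid gently, without slamming it, until it is fully closed. Leave the oil can, the tea glass and the carton where they stand.

Things in the scene. Friction and masses are not known exactly. Their poses are not given: they have to be found in the camera images.
- sanding_block: cork sanding block with a thin rubber sole, a plain brick shape; 110 x 45 x 35 mm over all (x, y, z); origin at the centre of its underside, x along its length, z up. May be absent.
- screwdriver: stubby screwdriver lying flat: square wooden handle 70 long and 28 x 28 from x = -60 to +10 mm, then a thin 8 mm round steel blade to x = +65 mm at 14 mm height; take it by the handle (centre at x = -25 mm); 125 x 28 x 28 mm over all (x, y, z); origin at the centre of its underside on its long axis, x along its length, z up. May be absent.
- tape_measure: black tape measure case lying on its side, a rounded squarish block with a steel disc on top and a small steel hook at +x; 66 x 56 x 34 mm over all (x, y, z); origin at the centre of its underside, x along its length, z up. May be absent.
- oilstone: flat grey sharpening stone, a plain bar; 130 x 40 x 25 mm over all (x, y, z); origin at the centre of its underside, x along its length, z up. May be absent.
- block_plane: small hand plane: dark steel body 140 x 45 x 22 high, on it a wooden wedge 28 wide (x = -55 to 0 mm) and a round wooden knob 22 across at x = +48 mm, both narrower than the body and up to 46 high; take it by the sides of the body; 140 x 45 x 46 mm over all (x, y, z); origin at the centre of its underside, x along its length, z up. May be absent.
- wrench: flat steel wrench lying flat: handle 18 wide and 12 thick from x = -70 to +40 mm, then a head 36 wide and 14 thick with two jaws to x = +80 mm; take it by the handle near x = 10 mm; 150 x 36 x 14 mm over all (x, y, z); origin at the centre of its underside on its long axis, x along its length, z up. May be absent.
- chest: open-topped grey sheet-steel tool chest fixed to the bench, 220 (its x) x 400 (its y) x 80 mm high outside, walls and floor 4 mm; origin at the centre of its underside, floor inside at z = 4 mm, rim at z = 80 mm. Its +x side, on the robot's left, carries the lid's hinge.
- lid (a joint): angle of the chest's lid: 0 = closed flat on the rim, 1.57 = upright on the hinge side; range 0 to 1.9. The hinge is stiff: the lid stays where it is left and needs about 3 to 4 N at its free edge to move. The lid is a plate 220 x 400 x 8 mm.
- lid_hinge (a point): middle of the hinge line, on the chest's +x rim at 80.5 mm height; does not move with the lid's angle. The hinge line runs along the chest's y axis; x of this frame turns with the lid, its -x running from the hinge to the lid's free edge (220 mm), its z out of the lid's outer face (8 mm above the hinge line).
- lid_handle (a point): middle of the steel bar handle on the lid's outer face: the 100 mm bar runs along the hinge direction, stands 35 mm off the outer face and is 190 mm from the hinge, 30 mm from the free edge.
- oil_can: aluminium can 64 mm across, 130 mm high, standing near the work; not to be disturbed. Origin under its centre.
- tea_glass: tea glass 66 mm across, 85 mm high, standing near the work; not to be disturbed. Origin under its centre.
- nail_carton: cardboard carton 80 x 100 x 50 mm, standing near the work; not to be disturbed. Origin under its centre.

How it is judged:
By the outcome, as a careful person would: the job done as asked, in the order asked, and still so for the second after the job is handed in, with the robot touching nothing.
Of sanding_block, screwdriver, tape_measure, oilstone, block_plane, wrench only 5 to 6 are there at a start; the rules pass over those that are not, and their reading is None.
At some moment in a run one of sanding_block, screwdriver, tape_measure, oilstone, block_plane, wrench may be knocked a few centimetres aside while the robot is not near it.
Once in a run the grip may slacken for a moment while it holds something.
It also fails if it takes over 200 s, if anything falls off the work surface, if the arm or the gripper's body presses on something with over 40 N, if the wrist force passes 120 N, or if a joint passes its speed limit or range.

## Working session

There is one attempt and no reset: what is moved stays moved. The work goes in short steps, Python scripts to look and compute and a tool call to move; the robot and the scene stay as the last step left them, time stands still between calls to the robot, and variables do not carry over. Pictures are saved under pics/ and viewed, at most 14 in all, crops included, and the job is handed in when it is done.

Besides the shell and the picture viewer there is one more tool, called after "Request:" by a JSON object that holds its "method" and its "body", one argument or row to a line. move_arm: Moves the arm, as the interface text tells. Its arguments: {"type":"object","properties":{"plan":{"type":"array","items":{"type":"array","items":{"type":"number"}}},"jaw":{"type":"number"},"newtons":{"type":"number"}},"required":["plan"]}

```bash
ls; mkdir -p pics; cat > h.py <<'E'
import numpy as np, cv2
from scipy.spatial.transform import Rotation as R
from workcell import robot
def shot(name,fn=None):
    p,d=robot.camera(name)
    if fn: cv2.imwrite('pics/'+fn,p[:,:,::-1])
    c=robot.get_calibration(name); E=np.array(c['extrinsics'])
    f=p.shape[0]/2/np.tan(np.radians(c['fovy'])/2)
    v,u=np.mgrid[:p.shape[0],:p.shape[1]]
    X=np.stack([(u-c['cx'])/f*d,-(v-c['cy'])/f*d,-d,np.ones_like(d)],-1)@np.linalg.inv(E).T
    X=X[...,:3]; X[d==0]=np.nan
    return p,d,X
E
python3 - <<'E'
from h import *
for n in('top','scene'):
    p,d,X=shot(n,n+'0.png'); np.savez(n+'0.npz',p=p,X=X)
    print({k:v for k,v in robot.get_calibration(n).items()})
print(robot.sense())
E
```

```text
pics
{'fovy': 47.537919054973635, 'cx': 284.16060262480045, 'cy': 217.53608824522723, 'extrinsics': array([[-1.02275052e-02, -9.99832896e-01,  1.51518583e-02,
        -7.30515076e+01],
       [ 9.88046989e-01, -7.77382215e-03,  1.53956863e-01,
        -6.49137195e+02],
       [-1.53813348e-01,  1.65453426e-02,  9.87961389e-01,
        -1.15284941e+03],
       [ 0.00000000e+00,  0.00000000e+00,  0.00000000e+00,
         1.00000000e+00]])}
{'fovy': 44.5723852298133, 'cx': 276.65142246217926, 'cy': 208.99360609455192, 'extrinsics': array([[ 1.72509367e-01,  9.84856739e-01, -1.72546402e-02,
        -5.39811831e+01],
       [-5.99817380e-01,  1.18927791e-01,  7.91249197e-01,
         3.00873389e+02],
       [ 7.81319160e-01, -1.26148265e-01,  6.11250347e-01,
        -1.94982950e+03],
       [ 0.00000000e+00,  0.00000000e+00,  0.00000000e+00,
         1.00000000e+00]])}
{'time_s': 0.1, 'joint_pos': array([-1.34861556e+00,  3.00406892e-01,  1.52148821e+00,  1.09847186e-05,
        1.32070684e+00, -6.65787135e-02]), 'dq': array([-0.00135596,  0.00016626, -0.00191103, -0.00076594, -0.00105527,
       -0.00219455]), 'joint_torque': array([ 3.32230527e-03, -5.32639790e+01, -3.53281832e+01,  7.09921564e-02,
        2.34986236e-02, -7.03351498e-05]), 'tcp_pos': array([ 156.58135244, -527.00581603,  204.96083963]), 'tool_rot': array([-3.10790948e+00, -4.51858980e-01,  1.06520591e-04]), 'wrist_force': array([-0.04507837, -0.25437611,  0.00432011]), 'ft_torque': array([ 0.044145  ,  0.04400578, -0.01123097]), 'finger_force': 0.0, 'gripper_width': 1.0031646231068083}
```

View pics/top0.png

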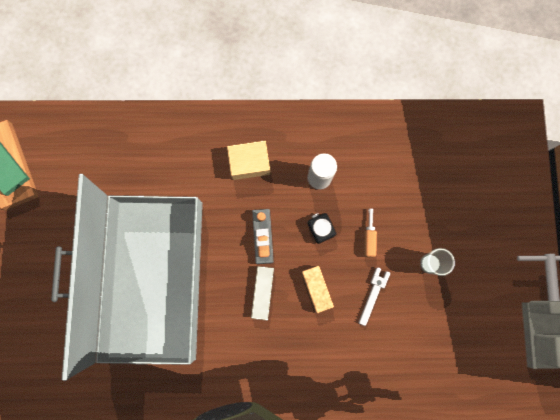

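View pics/scene0.png

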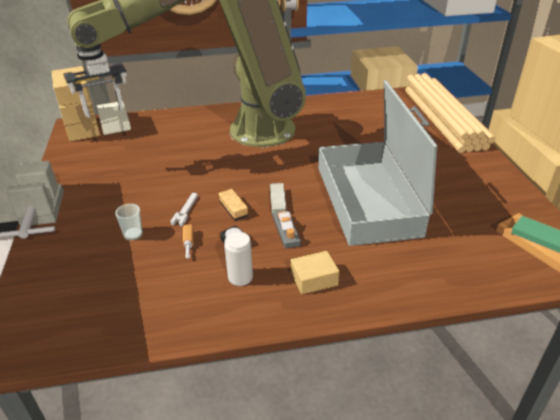

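The top view shows all six tools:
- plane (263,237)
- oilstone (263,293)
- tape measure (322,228)
- sanding block (318,289)
- screwdriver (371,235)
- wrench (374,297)

The chest is at about (150,280), with its lid up on the left. The can is at (322,170), the glass at (437,262) and the carton at (249,160).

```bash
cat >> h.py <<'E'
def blobs(X,zmin=5,box=(220,760,-420,135)):
    z=X[...,2]; m=(z>zmin)&(z<160)&(X[...,0]>box[0])&(X[...,0]<box[1])&(X[...,1]>box[2])&(X[...,1]<box[3])
    n,l,s,c=cv2.connectedComponentsWithStats(m.astype(np.uint8))
    out=[]
    for i in range(1,n):
        if s[i,4]<40: continue
        P=X[l==i]; zt=np.percentile(P[:,2],95)
        (cx,cy),(w,h),a=cv2.minAreaRect(P[:,:2].astype(np.float32))
        if w<h: w,h,a=h,w,a+90
        out.append((cx,cy,w,h,(a+90)%180-90,zt,c[i]))
    return out
def show(b):
    for o in b: print('c(%.0f,%.0f) %.0fx%.0f ang %.0f z%.0f px(%.0f,%.0f)'%(*o[:6],*o[6]))
E
python3 - <<'E'
from h import *
X=np.load('top0.npz')['X']
show(blobs(X))
print('table',np.nanmedian(X[330:400,260:400,2]),np.nanmedian(X[200:220,290:300,2]))
for u,v in[(195,199),(190,360),(107,200),(98,362),(150,198),(192,280),(150,300),(83,178),(66,376),(140,360),(58,250),(55,300),(198,202),(98,280)]:
    print((u,v),X[v,u].round())
E
```

```text
c(745,-174) 61x29 ang -90 z132 px(321,176)
c(606,-23) 140x47 ang 4 z47 px(263,236)
c(611,-306) 124x35 ang -11 z31 px(371,238)
c(629,-175) 73x56 ang 25 z38 px(321,228)
c(462,-23) 130x40 ang -7 z29 px(263,293)
c(467,-162) 115x45 ang 19 z38 px(317,289)
c(452,-300) 150x40 ang -29 z16 px(374,294)
table -0.32572340375952535 -0.2365963305612695
(195, 199) [695. 144.  67.]
(190, 360) [307. 146.  80.]
(107, 200) [690. 355.  86.]
(98, 362) [305. 361.  78.]
(150, 198) [696. 254.  74.]
(192, 280) [493. 145.  82.]
(150, 300) [446. 263.   6.]
(83, 178) [694. 330. 295.]
(66, 376) [311. 339. 301.]
(140, 360) [306. 269.  58.]
(58, 250) [551. 378. 280.]
(55, 300) [452. 378. 280.]
(198, 202) [687. 136.  68.]
(98, 280) [495. 357. 114.]
```

```bash
cat >> h.py <<'E'
def tops(X,lo,box=(220,760,-420,135)):
    "min-area rect of the top-face points only of each blob"
    for o in blobs(X,box=box):
        u,v=map(int,o[6]); W=X[max(v-45,0):v+45,max(u-45,0):u+45].reshape(-1,3)
        P=W[(np.hypot(W[:,0]-o[0],W[:,1]-o[1])<85)&(W[:,2]>o[5]-lo)&(W[:,2]<o[5]+15)]
        (cx,cy),(w,h),a=cv2.minAreaRect(P[:,:2].astype(np.float32))
        if w<h: w,h,a=h,w,a+90
        print('top c(%.0f,%.0f) %.0fx%.0f ang %.0f z%.0f n%d'%(cx,cy,w,h,(a+90)%180-90,o[5],len(P)))
def calls(wps):
    "wps: (x,y,z_tcp,t) waypoints, t=closing-axis angle deg; prints the move numbers from the present pose"
    s=robot.sense(); p=np.array(s['tcp_pos'],float); M=R.from_rotvec(s['tool_rot'])
    for w in wps:
        for k in range(9):
            t=np.radians(w[3]); G=R.from_matrix(np.array([[-np.sin(t),np.cos(t),0],[np.cos(t),np.sin(t),0],[0,0,-1]]).T)
            d=M.inv().apply(np.array(w[:3])-p)/200; r=np.degrees((M.inv()*G).as_rotvec())/30
            n=max(1,abs(d).max(),abs(r).max()); q=np.round(np.r_[d,r]/n/.005)*.005
            if k and n==1 and abs(q).max()<.006: break
            rows=int(np.ceil(max(np.linalg.norm(q[:3])*200/50,np.linalg.norm(q[3:])*30/8.59)+.3))
            print(w,'rows',rows,[float(round(e,3)) for e in q])
            p=p+M.apply(q[:3]*200); M=M*R.from_rotvec(np.radians(q[3:]*30))
            if n==1: break
E
python3 - <<'E'
from h import *
X=np.load('top0.npz')['X'];X2=np.load('scene0.npz')['X']
tops(X,7)
print('scene');tops(X2,7)
C=np.linalg.inv(robot.get_calibration('top')['extrinsics'])[:3,3];print('cam',C.round())
# obstacles
show([o for o in blobs(X,box=(560,900,-420,135))]);show(blobs(X,box=(500,700,-560,-400)))
z=X[...,2];W=X[(z>76)&(z<84)&(X[...,1]>120)&(X[...,1]<330)&(X[...,0]<760)&(X[...,0]>250)]
print('rim',cv2.minAreaRect(W[:,:2].astype(np.float32)), )
near=W[abs(W[:,1]-145)<12]; print(np.polyfit(near[:,0],near[:,1],1))
L=X[(z>120)&(X[...,1]>320)&(X[...,1]<372)&(X[...,0]<760)&(X[...,0]>250)]
A=np.c_[L[:,0],L[:,2],np.ones(len(L))];print('lid y=',np.linalg.lstsq(A,L[:,1],rcond=None)[0],L.min(0),L.max(0))
H=X[(z>100)&(X[...,1]>372)&(X[...,0]<700)&(X[...,0]>350)&(X[...,1]<450)];print('handle',np.median(H,0),H.min(0),H.max(0))
# screwdriver handle
S=X[(abs(X[...,0]-611)<80)&(abs(X[...,1]+306)<40)]
for lo,hi in((24,40),(8,22)): P=S[(S[:,2]>lo)&(S[:,2]<hi)];print(len(P),P.mean(0))
E
```

```text
top c(763,-175) 57x56 ang 40 z132 n442
top c(612,-24) 104x28 ang -0 z47 n184
top c(588,-300) 75x28 ang -2 z31 n259
top c(624,-175) 64x53 ang 25 z38 n436
top c(472,-24) 150x45 ang -4 z29 n795
top c(470,-161) 109x45 ang 19 z38 n726
top c(441,-326) 150x78 ang -19 z16 n439
scene
top c(584,-25) 41x29 ang 1 z46 n85
top c(468,-162) 114x46 ang 20 z39 n324
top c(447,-308) 155x37 ang -19 z17 n213
top c(590,-301) 85x26 ang -2 z31 n154
top c(746,-174) 52x26 ang 82 z132 n121
cam [ 463.  -59. 1240.]
c(805,12) 100x83 ang -82 z54 px(249,160)
c(781,-178) 100x63 ang -12 z133 px(322,171)
c(618,-22) 117x47 ang 4 z47 px(262,231)
c(616,-307) 114x35 ang -12 z31 px(371,236)
c(629,-175) 73x56 ang 25 z38 px(321,228)
c(536,-467) 85x64 ang -65 z86 px(438,262)
rim ((500.99774169921875, 234.44534301757812), (193.23553466796875, 399.737060546875), 89.45097351074219)
[-1.96175797e-02  1.52946328e+02]
lid y= [-2.41951972e-02 -1.02812209e-01  3.79707619e+02] [303.19213781 329.48826613 120.01203481] [702.28910022 371.33082165 304.02849862]
handle [502.83707437 378.63344115 278.6452908 ] [449.83705563 372.30980659 270.9253078 ] [559.20101129 386.80454369 286.40716694]
251 [ 584.50402001 -301.06830241   27.52472791]
112 [ 623.89830564 -300.11155152   17.36421585]
```

```bash
python3 - <<'E'
from h import *
X=np.load('top0.npz')['X'];z=X[...,2]
P=X[(z>6)&(z<25)&(X[...,1]<-250)&(X[...,1]>-360)&(X[...,0]>370)&(X[...,0]<530)]
c=P[:,:2].mean(0);a=cv2.fitLine(P[:,:2].astype(np.float32),cv2.DIST_HUBER,0,.01,.01).ravel();d=a[:2]*np.sign(a[0])
s=(P[:,:2]-c)@d;n=(P[:,:2]-c)@[-d[1],d[0]]
print(c,np.degrees(np.arctan2(d[1],d[0])),s.min(),s.max())
for lo in range(-80,80,20):
    k=(s>lo)&(s<lo+20)
    if k.any(): print(lo,n[k].min().round(1),n[k].max().round(1))
calls([(450,-305,150,-109),(450,-305,60,-109)])
E
```

```text
[ 454.47971922 -305.77580935] -23.46959 -80.75131025493852 70.99466976112764
-80 -47.8 9.6
-60 -9.9 9.2
-40 -72.5 30.3
-20 -64.1 21.9
0 -9.1 8.3
20 -18.8 35.0
40 -18.1 33.0
60 -18.9 18.0
(450, -305, 150, -109) rows 5 [1.0, -0.375, 0.16, -0.0, 0.0, 0.69]
(450, -305, 150, -109) rows 4 [0.58, -0.51, 0.115, -0.0, 0.0, 0.495]
(450, -305, 60, -109) rows 3 [0.0, 0.0, 0.45, -0.0, 0.0, -0.0]
```

```bash
python3 - <<'E'
from h import *
calls([(454,-306,120,-113.5),(454,-306,30,-113.5),(454,-306,2,-113.5)])
E
```

```text
(454, -306, 120, -113.5) rows 5 [1.0, -0.365, 0.245, -0.0, 0.0, 0.765]
(454, -306, 120, -113.5) rows 4 [0.575, -0.54, 0.18, -0.0, 0.0, 0.57]
(454, -306, 30, -113.5) rows 3 [0.0, 0.0, 0.45, -0.0, 0.0, -0.0]
(454, -306, 2, -113.5) rows 1 [0.0, 0.0, 0.14, -0.0, 0.0, -0.0]
```

Request:
{"method": "move_arm", "body": {
  "plan": [
    [1.0, -0.365, 0.245, 0, 0, 0.765],
    [1.0, -0.365, 0.245, 0, 0, 0.765],
    [1.0, -0.365, 0.245, 0, 0, 0.765],
    [1.0, -0.365, 0.245, 0, 0, 0.765],
    [1.0, -0.365, 0.245, 0, 0, 0.765]
  ],
  "jaw": -0.2,
  "newtons": 35
}}

```text
time_s: 0.6
tcp_pos: [329.5, -397.7, 155.4]
tool_rot: [-3.135, 0.173, 0.001]
wrist_force: [0.8, 0.4, 0.3]
gripper_width: 0.619
finger_force: 0.0
```

Request:
{"method": "move_arm", "body": {
  "plan": [
    [0.575, -0.54, 0.18, 0, 0, 0.57],
    [0.575, -0.54, 0.18, 0, 0, 0.57],
    [0.575, -0.54, 0.18, 0, 0, 0.57],
    [0.575, -0.54, 0.18, 0, 0, 0.57],
    [0.575, -0.54, 0.18, 0, 0, 0.57]
  ]
}}

```text
time_s: 1.1
tcp_pos: [455.2, -303.7, 119.3]
tool_rot: [-3.076, 0.635, 0.003]
wrist_force: [-0.5, -0.1, 0.1]
gripper_width: 0.597
finger_force: 0.0
```

Request:
{"method": "move_arm", "body": {
  "plan": [
    [0, 0, 0.25, 0, 0, 0],
    [0, 0, 0.45, 0, 0, 0],
    [0, 0, 0.45, 0, 0, 0],
    [0, 0, 0.45, 0, 0, 0]
  ]
}}

```text
time_s: 1.5
tcp_pos: [453.6, -306.5, 31.4]
tool_rot: [-3.075, 0.641, 0.0]
wrist_force: [-1.0, -0.7, 0.7]
gripper_width: 0.595
finger_force: 0.0
```

```bash
python3 - <<'E'
from h import *
calls([(454,-306,2,-113.5)])
shot('scene','s1.png')
s=robot.sense();print(s['tcp_pos'],s['time_s'],s['wrist_force'],s['gripper_width'])
E
```

```text
(454, -306, 2, -113.5) rows 1 [0.0, -0.005, 0.145, -0.0, 0.0, -0.0]
[ 454.30882583 -306.85300973   32.48929432] 1.55 [-0.26733725  0.23462379  0.07605634] 0.6051029064469056
```

Request:
{"method": "move_arm", "body": {
  "plan": [
    [0, 0, 0.08, 0, 0, 0],
    [0, 0, 0.14, 0, 0, 0],
    [0, 0, 0.14, 0, 0, 0]
  ]
}}

```text
time_s: 1.85
tcp_pos: [453.7, -305.9, 2.5]
tool_rot: [-3.076, 0.64, 0.0]
wrist_force: [-0.2, 0.6, 0.1]
gripper_width: 0.603
finger_force: 0.0
```

Request:
{"method": "move_arm", "body": {
  "plan": [
    [0, 0, 0, 0, 0, 0],
    [0, 0, 0, 0, 0, 0],
    [0, 0, 0, 0, 0, 0],
    [0, 0, 0, 0, 0, 0],
    [0, 0, 0, 0, 0, 0]
  ],
  "jaw": 1
}}

```text
time_s: 2.35
tcp_pos: [454.0, -305.8, 2.7]
tool_rot: [3.076, -0.64, 0.0]
wrist_force: [-0.7, -0.1, 0.2]
gripper_width: 0.207
finger_force: 0.0
```

Request:
{"method": "move_arm", "body": {
  "plan": [
    [0, 0, -0.1, 0, 0, 0],
    [0, 0, -0.3, 0, 0, 0],
    [0, 0, -0.5, 0, 0, 0],
    [0, 0, -0.7, 0, 0, 0],
    [0, 0, -0.7, 0, 0, 0]
  ]
}}

```text
time_s: 2.85
tcp_pos: [455.6, -307.0, 147.7]
tool_rot: [3.072, -0.639, 0.012]
wrist_force: [-0.7, 0.1, -2.7]
gripper_width: 0.187
finger_force: 35.0
```

```bash
python3 - <<'E'
from h import *
shot('scene','s2.png')
calls([(354,245,140,0),(354,245,40,0),(354,245,8,0)])
p,d,X=shot('top');show(blobs(X))
E
```

```text
(354, 245, 140, 0) rows 4 [-0.41, -0.615, 0.005, 0.0, -0.0, -1.0]
(354, 245, 140, 0) rows 4 [-0.05, -0.74, 0.005, 0.005, -0.0, -1.0]
(354, 245, 140, 0) rows 4 [0.325, -0.665, 0.005, 0.0, -0.0, -1.0]
(354, 245, 140, 0) rows 4 [0.48, -0.325, 0.0, 0.005, -0.0, -0.785]
(354, 245, 40, 0) rows 3 [0.0, 0.0, 0.5, -0.0, -0.0, 0.0]
(354, 245, 8, 0) rows 1 [0.0, 0.0, 0.16, -0.0, -0.0, 0.0]
c(745,-174) 62x29 ang -90 z132 px(321,176)
c(606,-24) 140x49 ang 3 z47 px(263,236)
c(613,-304) 125x30 ang -5 z30 px(370,238)
c(630,-178) 73x63 ang 25 z38 px(322,227)
c(511,-316) 27x10 ang -23 z157 px(390,269)
c(463,-24) 132x41 ang -7 z29 px(263,293)
c(470,-161) 110x46 ang 19 z38 px(317,289)
```

View pics/s2.png

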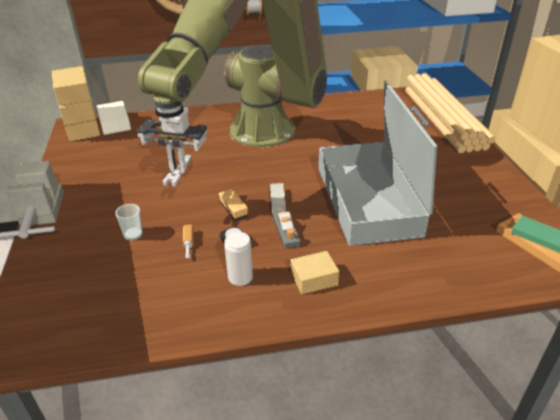

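The wrench is held level at (180,172). Next I carry it to the near end of the chest.

Request:
{"method": "move_arm", "body": {
  "plan": [
    [-0.41, -0.615, 0.005, 0, 0, -1],
    [-0.41, -0.615, 0.005, 0, 0, -1],
    [-0.41, -0.615, 0.005, 0, 0, -1],
    [-0.41, -0.615, 0.005, 0, 0, -1],
    [-0.41, -0.615, 0.005, 0, 0, -1]
  ]
}}

```text
time_s: 3.45
tcp_pos: [427.1, -159.2, 140.1]
tool_rot: [-3.135, -0.182, 0.003]
wrist_force: [0.4, -0.0, -1.3]
gripper_width: 0.181
finger_force: 35.0
```

Request:
{"method": "move_arm", "body": {
  "plan": [
    [-0.05, -0.74, 0.005, 0, 0, -1],
    [-0.05, -0.74, 0.005, 0, 0, -1],
    [-0.05, -0.74, 0.005, 0, 0, -1],
    [-0.05, -0.74, 0.005, 0, 0, -1],
    [-0.05, -0.74, 0.005, 0, 0, -1]
  ]
}}

```text
time_s: 3.95
tcp_pos: [400.9, -14.0, 139.7]
tool_rot: [-2.983, -0.984, 0.002]
wrist_force: [0.4, -0.7, -2.3]
gripper_width: 0.183
finger_force: 35.0
```

Request:
{"method": "move_arm", "body": {
  "plan": [
    [0.325, -0.665, 0.005, 0, 0, -1],
    [0.325, -0.665, 0.005, 0, 0, -1],
    [0.325, -0.665, 0.005, 0, 0, -1],
    [0.325, -0.665, 0.005, 0, 0, -1],
    [0.325, -0.665, 0.005, 0, 0, -1]
  ]
}}

```text
time_s: 4.45
tcp_pos: [374.4, 131.2, 138.8]
tool_rot: [-2.629, -1.72, 0.002]
wrist_force: [-0.6, -1.0, -1.7]
gripper_width: 0.184
finger_force: 35.0
```

Request:
{"method": "move_arm", "body": {
  "plan": [
    [0.48, -0.325, 0, 0, 0, -0.785],
    [0.48, -0.325, 0, 0, 0, -0.785],
    [0.48, -0.325, 0, 0, 0, -0.785],
    [0.48, -0.325, 0, 0, 0, -0.785],
    [0.48, -0.325, 0, 0, 0, -0.785]
  ]
}}

```text
time_s: 4.95
tcp_pos: [353.6, 243.8, 139.0]
tool_rot: [-2.229, -2.214, 0.002]
wrist_force: [-0.2, -0.9, -0.8]
gripper_width: 0.186
finger_force: 35.0
```

```bash
python3 - <<'E'
from h import *
p,d,X=shot('scene','s3.png')
calls([(354,245,40,0),(354,245,8,0)])
E
```

```text
(354, 245, 40, 0) rows 3 [0.005, 0.0, 0.495, -0.0, 0.0, -0.01]
(354, 245, 8, 0) rows 1 [0.0, 0.0, 0.16, -0.0, 0.0, -0.0]
```

View pics/s3.png

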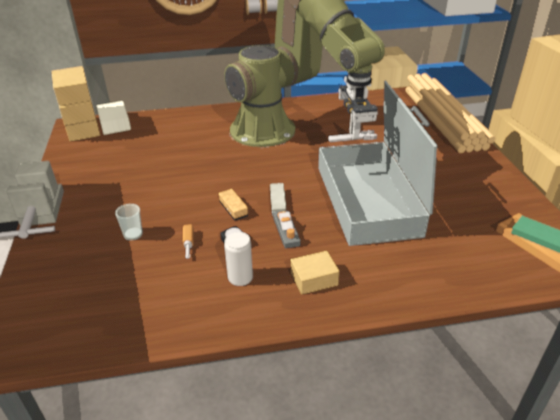

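Request:
{"method": "move_arm", "body": {
  "plan": [
    [0, 0, 0.2, 0, 0, 0],
    [0, 0, 0.4, 0, 0, 0],
    [0, 0, 0.55, 0, 0, 0],
    [0, 0, 0.65, 0, 0, 0],
    [0, 0, 0.655, 0, 0, 0]
  ]
}}

```text
time_s: 5.5
tcp_pos: [352.8, 243.3, 6.7]
tool_rot: [-2.227, -2.215, 0.004]
wrist_force: [0.2, -0.3, -2.2]
gripper_width: 0.189
finger_force: 35.0
```

Request:
{"method": "move_arm", "body": {
  "plan": [
    [0, 0, 0, 0, 0, 0],
    [0, 0, 0, 0, 0, 0],
    [0, 0, 0, 0, 0, 0],
    [0, 0, 0, 0, 0, 0]
  ],
  "jaw": 0.2
}}

```text
time_s: 5.9
tcp_pos: [353.3, 245.2, 9.0]
tool_rot: [2.221, 2.221, 0.002]
wrist_force: [-0.1, 0.1, 0.4]
gripper_width: 0.397
finger_force: 0.0
```

Request:
{"method": "move_arm", "body": {
  "plan": [
    [0, 0, -0.15, 0, 0, 0],
    [0, 0, -0.4, 0, 0, 0],
    [0, 0, -0.7, 0, 0, 0],
    [0, 0, -0.7, 0, 0, 0]
  ]
}}

```text
time_s: 6.3
tcp_pos: [354.6, 246.2, 153.7]
tool_rot: [2.219, 2.221, 0.013]
wrist_force: [-0.5, 1.2, -0.0]
gripper_width: 0.4
finger_force: 0.0
```

```bash
python3 - <<'E'
from h import *
p,d,X=shot('top');show(blobs(X)); show(blobs(X,zmin=9,box=(310,690,155,345)))
S=X[(abs(X[...,0]-611)<80)&(abs(X[...,1]+306)<40)&(X[...,2]>24)]
print(cv2.minAreaRect(S[:,:2].astype(np.float32)))
calls([(585,-301,120,-92),(585,-301,30,-92),(585,-301,4,-92)])
E
```

```text
c(746,-176) 64x29 ang -90 z132 px(321,176)
c(607,-24) 147x46 ang 4 z47 px(263,236)
c(612,-303) 126x29 ang -3 z31 px(371,238)
c(629,-175) 73x56 ang 24 z38 px(322,227)
c(462,-23) 131x45 ang -5 z29 px(263,293)
c(471,-163) 111x51 ang 17 z38 px(317,289)
c(361,225) 126x41 ang -85 z21 px(162,338)
((588.5841674804688, -301.345703125), (26.53458023071289, 75.0733642578125), 87.7176284790039)
(585, -301, 120, -92) rows 5 [-0.89, 0.375, 0.05, 0.0, -0.005, 1.0]
(585, -301, 120, -92) rows 5 [-0.585, 0.77, 0.055, 0.0, -0.005, 1.0]
(585, -301, 120, -92) rows 5 [-0.12, 0.96, 0.055, 0.005, -0.005, 1.0]
(585, -301, 120, -92) rows 1 [0.025, 0.065, 0.005, -0.0, -0.0, 0.07]
(585, -301, 30, -92) rows 3 [0.0, -0.0, 0.45, -0.0, -0.0, -0.0]
(585, -301, 4, -92) rows 1 [0.0, -0.0, 0.13, -0.0, -0.0, -0.0]
```

Request:
{"method": "move_arm", "body": {
  "plan": [
    [-0.89, 0.375, 0.05, 0, 0, 1],
    [-0.89, 0.375, 0.05, 0, 0, 1],
    [-0.89, 0.375, 0.05, 0, 0, 1],
    [-0.89, 0.375, 0.05, 0, 0, 1],
    [-0.89, 0.375, 0.05, 0, 0, 1]
  ],
  "jaw": -0.2
}}

```text
time_s: 6.85
tcp_pos: [428.6, 63.5, 136.9]
tool_rot: [-2.726, -1.561, 0.003]
wrist_force: [-0.2, 0.3, -0.2]
gripper_width: 0.6
finger_force: 0.0
```

Request:
{"method": "move_arm", "body": {
  "plan": [
    [-0.585, 0.77, 0.055, 0, 0, 1],
    [-0.585, 0.77, 0.055, 0, 0, 1],
    [-0.585, 0.77, 0.055, 0, 0, 1],
    [-0.585, 0.77, 0.055, 0, 0, 1],
    [-0.585, 0.77, 0.055, 0, 0, 1]
  ]
}}

```text
time_s: 7.35
tcp_pos: [503.5, -114.0, 125.6]
tool_rot: [-3.036, -0.806, 0.003]
wrist_force: [-0.8, -0.3, 0.5]
gripper_width: 0.599
finger_force: 0.0
```

Request:
{"method": "move_arm", "body": {
  "plan": [
    [-0.12, 0.96, 0.055, 0, 0, 1],
    [-0.12, 0.96, 0.055, 0, 0, 1],
    [-0.12, 0.96, 0.055, 0, 0, 1],
    [-0.12, 0.96, 0.055, 0, 0, 1],
    [-0.12, 0.96, 0.055, 0, 0, 1]
  ]
}}

```text
time_s: 7.85
tcp_pos: [578.6, -291.7, 113.7]
tool_rot: [-3.141, 0.005, 0.004]
wrist_force: [-1.0, 1.0, -0.2]
gripper_width: 0.602
finger_force: 0.0
```

Request:
{"method": "move_arm", "body": {
  "plan": [
    [0.025, 0.065, 0.1, 0, 0, 0.07],
    [0.025, 0.065, 0.3, 0, 0, 0.07],
    [0.025, 0.065, 0.3, 0, 0, 0.07],
    [0.025, 0.065, 0.3, 0, 0, 0.07]
  ]
}}

```text
time_s: 8.25
tcp_pos: [583.3, -300.8, 56.4]
tool_rot: [-3.14, 0.053, 0.002]
wrist_force: [0.0, -0.8, 0.7]
gripper_width: 0.6
finger_force: 0.0
```

```bash
python3 - <<'E'
from h import *
robot.camera('top')
calls([(585,-301,4,-92)])
E
```

```text
(585, -301, 4, -92) rows 2 [0.005, -0.0, 0.27, 0.0, -0.0, 0.0]
```

Request:
{"method": "move_arm", "body": {
  "plan": [
    [0.005, 0, 0.15, 0, 0, 0],
    [0.005, 0, 0.26, 0, 0, 0],
    [0.005, 0, 0.26, 0, 0, 0]
  ]
}}

```text
time_s: 8.6
tcp_pos: [583.9, -301.3, 3.6]
tool_rot: [-3.14, 0.055, 0.003]
wrist_force: [-0.3, -0.2, 0.6]
gripper_width: 0.604
finger_force: 0.0
```

Request:
{"method": "move_arm", "body": {
  "plan": [
    [0, 0, 0, 0, 0, 0],
    [0, 0, 0, 0, 0, 0],
    [0, 0, 0, 0, 0, 0],
    [0, 0, 0, 0, 0, 0],
    [0, 0, 0, 0, 0, 0]
  ],
  "jaw": 1
}}

```text
time_s: 9.1
tcp_pos: [584.8, -302.5, 5.5]
tool_rot: [3.141, -0.056, 0.002]
wrist_force: [-0.9, 1.6, 6.0]
gripper_width: 0.294
finger_force: 35.0
```

Request:
{"method": "move_arm", "body": {
  "plan": [
    [0, 0, -0.1, 0, 0, 0],
    [0, 0, -0.3, 0, 0, 0],
    [0, 0, -0.5, 0, 0, 0],
    [0, 0, -0.7, 0, 0, 0],
    [0, 0, -0.7, 0, 0, 0]
  ]
}}

```text
time_s: 9.6
tcp_pos: [586.3, -303.4, 150.9]
tool_rot: [3.136, -0.056, 0.013]
wrist_force: [1.1, -0.1, -0.2]
gripper_width: 0.295
finger_force: 35.0
```

```bash
python3 - <<'E'
from h import *
calls([(417,225,145,0),(417,225,9,0)])
E
```

```text
(417, 225, 145, 0) rows 4 [-0.305, -0.85, 0.005, 0.005, -0.0, -1.0]
(417, 225, 145, 0) rows 4 [0.16, -0.89, 0.005, 0.005, -0.0, -1.0]
(417, 225, 145, 0) rows 4 [0.585, -0.69, 0.005, 0.01, -0.0, -1.0]
(417, 225, 145, 0) rows 1 [0.06, -0.025, 0.005, 0.0, -0.0, -0.07]
(417, 225, 9, 0) rows 4 [-0.005, 0.0, 0.68, 0.0, -0.0, 0.0]
```

Request:
{"method": "move_arm", "body": {
  "plan": [
    [-0.305, -0.85, 0.005, 0, 0, -1],
    [-0.305, -0.85, 0.005, 0, 0, -1],
    [-0.305, -0.85, 0.005, 0, 0, -1],
    [-0.305, -0.85, 0.005, 0, 0, -1],
    [-0.305, -0.85, 0.005, 0, 0, -1]
  ]
}}

```text
time_s: 10.1
tcp_pos: [528.5, -127.1, 143.1]
tool_rot: [-3.046, -0.767, 0.001]
wrist_force: [0.4, -0.0, -0.3]
gripper_width: 0.294
finger_force: 35.0
```

Request:
{"method": "move_arm", "body": {
  "plan": [
    [0.16, -0.89, 0.005, 0, 0, -1],
    [0.16, -0.89, 0.005, 0, 0, -1],
    [0.16, -0.89, 0.005, 0, 0, -1],
    [0.16, -0.89, 0.005, 0, 0, -1],
    [0.16, -0.89, 0.005, 0, 0, -1]
  ]
}}

```text
time_s: 10.6
tcp_pos: [473.6, 44.2, 142.1]
tool_rot: [-2.745, -1.528, 0.001]
wrist_force: [0.3, -0.4, -1.5]
gripper_width: 0.293
finger_force: 35.0
```

Request:
{"method": "move_arm", "body": {
  "plan": [
    [0.585, -0.69, 0.005, 0, 0, -1],
    [0.585, -0.69, 0.005, 0, 0, -1],
    [0.585, -0.69, 0.005, 0, 0, -1],
    [0.585, -0.69, 0.005, 0, 0, -1],
    [0.585, -0.69, 0.005, 0, 0, -1]
  ]
}}

```text
time_s: 11.1
tcp_pos: [419.2, 216.3, 141.1]
tool_rot: [-2.257, -2.185, 0.0]
wrist_force: [0.5, -0.6, -1.3]
gripper_width: 0.297
finger_force: 35.0
```

```bash
python3 - <<'E'
from h import *
robot.camera('top');print(robot.sense()['gripper_width'])
calls([(417,225,100,0),(417,225,9,0)])
E
```

```text
0.2947856499313652
(417, 225, 100, 0) rows 2 [0.05, -0.015, 0.205, -0.0, 0.0, -0.07]
(417, 225, 9, 0) rows 3 [0.0, -0.0, 0.455, -0.0, 0.0, 0.0]
```

Request:
{"method": "move_arm", "body": {
  "plan": [
    [0.05, -0.015, 0.2, 0, 0, -0.07],
    [0.05, -0.015, 0.4, 0, 0, -0.07],
    [0.05, -0.015, 0.55, 0, 0, -0.07],
    [0.05, -0.015, 0.655, 0, 0, -0.07],
    [0.05, -0.015, 0.655, 0, 0, -0.07]
  ]
}}

```text
time_s: 11.65
tcp_pos: [417.1, 222.5, 8.2]
tool_rot: [-2.225, -2.217, 0.005]
wrist_force: [0.3, 0.3, 0.1]
gripper_width: 0.295
finger_force: 35.0
```

Request:
{"method": "move_arm", "body": {
  "plan": [
    [0, 0, 0, 0, 0, 0],
    [0, 0, 0, 0, 0, 0],
    [0, 0, 0, 0, 0, 0],
    [0, 0, 0, 0, 0, 0]
  ],
  "jaw": 0.1
}}

```text
time_s: 12.05
tcp_pos: [417.2, 224.4, 10.9]
tool_rot: [2.221, 2.222, 0.001]
wrist_force: [-0.7, 0.9, 1.1]
gripper_width: 0.449
finger_force: 0.0
```

Request:
{"method": "move_arm", "body": {
  "plan": [
    [0, 0, -0.15, 0, 0, 0],
    [0, 0, -0.4, 0, 0, 0],
    [0, 0, -0.7, 0, 0, 0],
    [0, 0, -0.7, 0, 0, 0]
  ]
}}

```text
time_s: 12.45
tcp_pos: [418.7, 225.4, 155.9]
tool_rot: [2.218, 2.22, 0.012]
wrist_force: [-0.5, -0.6, -1.7]
gripper_width: 0.45
finger_force: 0.0
```

```bash
python3 - <<'E'
from h import *
p,d,X=shot('top');show(blobs(X)); show(blobs(X,zmin=9,box=(310,690,155,345)));tops(X,7)
calls([(624,-175,130,-65),(624,-175,50,-65),(624,-175,5,-65)])
E
```

```text
c(745,-175) 65x29 ang 89 z132 px(321,176)
c(606,-25) 140x51 ang 6 z47 px(263,236)
c(628,-174) 74x56 ang 26 z38 px(322,227)
c(462,-23) 130x40 ang -7 z29 px(263,293)
c(471,-163) 109x49 ang 19 z39 px(317,289)
c(419,224) 75x27 ang -88 z36 px(165,311)
c(355,206) 89x19 ang -88 z20 px(171,337)
top c(763,-175) 57x56 ang 45 z132 n446
top c(615,-24) 99x28 ang 0 z47 n178
top c(626,-176) 64x54 ang 25 z38 n439
top c(472,-24) 149x45 ang -4 z29 n793
top c(470,-161) 109x45 ang 19 z39 n701
(624, -175, 130, -65) rows 5 [-0.925, 0.475, 0.055, 0.005, -0.005, 1.0]
(624, -175, 130, -65) rows 5 [-0.565, 0.87, 0.06, 0.0, -0.005, 1.0]
(624, -175, 130, -65) rows 1 [-0.005, 0.17, 0.01, 0.005, -0.0, 0.17]
(624, -175, 50, -65) rows 2 [-0.0, 0.005, 0.4, -0.0, -0.0, -0.0]
(624, -175, 5, -65) rows 2 [-0.005, -0.0, 0.225, -0.0, -0.0, -0.0]
```

Request:
{"method": "move_arm", "body": {
  "plan": [
    [-0.925, 0.475, 0.055, 0, 0, 1],
    [-0.925, 0.475, 0.055, 0, 0, 1],
    [-0.925, 0.475, 0.055, 0, 0, 1],
    [-0.925, 0.475, 0.055, 0, 0, 1],
    [-0.925, 0.475, 0.055, 0, 0, 1]
  ],
  "jaw": -0.9
}}

```text
time_s: 13.0
tcp_pos: [512.8, 35.7, 137.5]
tool_rot: [-2.725, -1.563, 0.003]
wrist_force: [0.0, 1.1, -0.5]
gripper_width: 0.842
finger_force: 0.0
```

Request:
{"method": "move_arm", "body": {
  "plan": [
    [-0.565, 0.87, 0.06, 0, 0, 1],
    [-0.565, 0.87, 0.06, 0, 0, 1],
    [-0.565, 0.87, 0.06, 0, 0, 1],
    [-0.565, 0.87, 0.06, 0, 0, 1],
    [-0.565, 0.87, 0.06, 0, 0, 1]
  ]
}}

```text
time_s: 13.5
tcp_pos: [606.7, -148.6, 124.9]
tool_rot: [-3.035, -0.806, 0.003]
wrist_force: [-0.7, 1.7, 0.1]
gripper_width: 0.951
finger_force: 0.0
```

Request:
{"method": "move_arm", "body": {
  "plan": [
    [-0.005, 0.17, 0.01, 0, 0, 0.17],
    [-0.005, 0.17, 0.2, 0, 0, 0.17],
    [-0.005, 0.17, 0.3, 0, 0, 0.17],
    [-0.005, 0.17, 0.3, 0, 0, 0.17]
  ]
}}

```text
time_s: 13.9
tcp_pos: [620.5, -173.6, 63.2]
tool_rot: [-3.063, -0.68, 0.009]
wrist_force: [0.6, 0.0, 0.6]
gripper_width: 0.953
finger_force: 0.0
```

```bash
python3 - <<'E'
from h import *
robot.camera('scene')
calls([(625,-175,5,-65)])
E
```

```text
(625, -175, 5, -65) rows 2 [0.015, 0.015, 0.305, -0.005, 0.005, 0.0]
```

Request:
{"method": "move_arm", "body": {
  "plan": [
    [0.015, 0.01, 0.15, 0, 0, 0],
    [0.015, 0.01, 0.29, 0, 0, 0],
    [0.015, 0.01, 0.29, 0, 0, 0]
  ]
}}

```text
time_s: 14.25
tcp_pos: [624.8, -174.5, 7.2]
tool_rot: [-3.065, -0.68, 0.006]
wrist_force: [0.2, 0.3, -0.8]
gripper_width: 0.953
finger_force: 0.0
```

Request:
{"method": "move_arm", "body": {
  "plan": [
    [0, 0, 0, 0, 0, 0],
    [0, 0, 0, 0, 0, 0],
    [0, 0, 0, 0, 0, 0],
    [0, 0, 0, 0, 0, 0],
    [0, 0, 0, 0, 0, 0]
  ],
  "jaw": 1
}}

```text
time_s: 14.75
tcp_pos: [626.4, -175.7, 10.3]
tool_rot: [3.067, 0.678, 0.001]
wrist_force: [-2.2, 0.6, 4.7]
gripper_width: 0.593
finger_force: 35.0
```

Request:
{"method": "move_arm", "body": {
  "plan": [
    [0, 0, -0.1, 0, 0, 0],
    [0, 0, -0.3, 0, 0, 0],
    [0, 0, -0.5, 0, 0, 0],
    [0, 0, -0.7, 0, 0, 0],
    [0, 0, -0.7, 0, 0, 0]
  ]
}}

```text
time_s: 15.25
tcp_pos: [628.1, -176.3, 155.7]
tool_rot: [3.063, 0.677, 0.012]
wrist_force: [0.5, 0.8, -1.3]
gripper_width: 0.591
finger_force: 35.0
```

```bash
python3 - <<'E'
from h import *
robot.camera('scene')
calls([(561,190,145,0)])
E
```

```text
(561, 190, 145, 0) rows 4 [0.22, -0.83, 0.015, 0.005, -0.0, -1.0]
(561, 190, 145, 0) rows 4 [0.6, -0.61, 0.015, 0.005, -0.0, -1.0]
(561, 190, 145, 0) rows 1 [0.14, -0.035, 0.005, 0.0, -0.005, -0.17]
```

Request:
{"method": "move_arm", "body": {
  "plan": [
    [0.22, -0.83, 0.015, 0, 0, -1],
    [0.22, -0.83, 0.015, 0, 0, -1],
    [0.22, -0.83, 0.015, 0, 0, -1],
    [0.22, -0.83, 0.015, 0, 0, -1],
    [0.22, -0.83, 0.015, 0, 0, -1]
  ]
}}

```text
time_s: 15.8
tcp_pos: [594.9, -3.7, 144.9]
tool_rot: [-2.782, -1.456, 0.003]
wrist_force: [-0.5, -0.6, -1.7]
gripper_width: 0.596
finger_force: 35.0
```

Request:
{"method": "move_arm", "body": {
  "plan": [
    [0.6, -0.61, 0.015, 0, 0, -1],
    [0.6, -0.61, 0.015, 0, 0, -1],
    [0.6, -0.61, 0.015, 0, 0, -1],
    [0.6, -0.61, 0.015, 0, 0, -1],
    [0.6, -0.61, 0.015, 0, 0, -1]
  ]
}}

```text
time_s: 16.3
tcp_pos: [564.2, 163.4, 142.1]
tool_rot: [-2.313, -2.124, 0.003]
wrist_force: [0.6, -0.5, -2.5]
gripper_width: 0.594
finger_force: 35.0
```

Request:
{"method": "move_arm", "body": {
  "plan": [
    [0.14, -0.035, 0.05, 0, 0, -0.17],
    [0.14, -0.035, 0.1, 0, 0, -0.17],
    [0.14, -0.035, 0.1, 0, 0, -0.17]
  ]
}}

```text
time_s: 16.6
tcp_pos: [560.0, 188.8, 121.2]
tool_rot: [-2.223, -2.218, 0.005]
wrist_force: [-0.1, 0.4, -2.0]
gripper_width: 0.591
finger_force: 35.0
```

```bash
python3 - <<'E'
from h import *
robot.camera('scene');print(robot.sense()['gripper_width'])
calls([(561,190,14,0)])
E
```

```text
0.5948313020533955
(561, 190, 14, 0) rows 3 [0.005, 0.005, 0.54, -0.005, 0.0, -0.005]
```

Request:
{"method": "move_arm", "body": {
  "plan": [
    [-0.015, 0, 0.2, 0, 0, 0],
    [-0.015, 0, 0.35, 0, 0, 0],
    [-0.015, 0, 0.5, 0, 0, 0],
    [-0.015, 0, 0.54, 0, 0, 0],
    [-0.015, 0, 0.54, 0, 0, 0]
  ]
}}

```text
time_s: 17.15
tcp_pos: [560.6, 186.0, 15.5]
tool_rot: [-2.223, -2.219, 0.002]
wrist_force: [0.9, -0.6, -2.1]
gripper_width: 0.592
finger_force: 35.0
```

Request:
{"method": "move_arm", "body": {
  "plan": [
    [0, 0, 0, 0, 0, 0],
    [0, 0, 0, 0, 0, 0],
    [0, 0, 0, 0, 0, 0],
    [0, 0, 0, 0, 0, 0]
  ],
  "jaw": -0.5
}}

```text
time_s: 17.55
tcp_pos: [560.8, 187.2, 15.9]
tool_rot: [2.221, 2.222, 0.001]
wrist_force: [-0.4, -0.5, 0.2]
gripper_width: 0.751
finger_force: 0.0
```

Request:
{"method": "move_arm", "body": {
  "plan": [
    [0, 0, -0.15, 0, 0, 0],
    [0, 0, -0.4, 0, 0, 0],
    [0, 0, -0.7, 0, 0, 0],
    [0, 0, -0.7, 0, 0, 0]
  ]
}}

```text
time_s: 17.95
tcp_pos: [562.5, 187.8, 161.8]
tool_rot: [2.217, 2.219, 0.012]
wrist_force: [0.5, 0.2, -0.8]
gripper_width: 0.752
finger_force: 0.0
```

```bash
python3 - <<'E'
from h import *
p,d,X=shot('top');show(blobs(X)); show(blobs(X,zmin=9,box=(310,690,155,345)));tops(X,7)
calls([(470,-161,130,-71)])
E
```

```text
c(745,-174) 62x30 ang -90 z133 px(321,176)
c(606,-23) 140x47 ang 5 z47 px(263,236)
c(461,-22) 132x45 ang -8 z29 px(263,293)
c(469,-161) 110x47 ang 18 z38 px(317,289)
c(562,178) 60x49 ang 8 z42 px(182,253)
top c(763,-175) 57x57 ang -46 z133 n436
top c(611,-24) 107x28 ang -0 z47 n183
top c(471,-24) 148x45 ang -4 z29 n782
top c(470,-161) 109x45 ang 19 z38 n721
(470, -161, 130, -71) rows 4 [-0.735, -0.195, 0.06, 0.005, -0.005, 1.0]
(470, -161, 130, -71) rows 4 [-0.735, 0.2, 0.065, 0.005, -0.005, 1.0]
(470, -161, 130, -71) rows 2 [-0.2, 0.2, 0.025, 0.0, -0.0, 0.37]
```

Request:
{"method": "move_arm", "body": {
  "plan": [
    [-0.735, -0.195, 0.06, 0, 0, 1],
    [-0.735, -0.195, 0.06, 0, 0, 1],
    [-0.735, -0.195, 0.06, 0, 0, 1],
    [-0.735, -0.195, 0.06, 0, 0, 1],
    [-0.735, -0.195, 0.06, 0, 0, 1]
  ],
  "jaw": -0.6
}}

```text
time_s: 18.5
tcp_pos: [521.1, 39.1, 142.4]
tool_rot: [-2.722, -1.567, 0.002]
wrist_force: [-0.2, -0.2, -0.9]
gripper_width: 0.797
finger_force: 0.0
```

Request:
{"method": "move_arm", "body": {
  "plan": [
    [-0.735, 0.2, 0.065, 0, 0, 1],
    [-0.735, 0.2, 0.065, 0, 0, 1],
    [-0.735, 0.2, 0.065, 0, 0, 1],
    [-0.735, 0.2, 0.065, 0, 0, 1],
    [-0.735, 0.2, 0.065, 0, 0, 1]
  ]
}}

```text
time_s: 19.0
tcp_pos: [482.7, -107.4, 129.7]
tool_rot: [-3.034, -0.814, 0.001]
wrist_force: [1.0, 0.8, -0.2]
gripper_width: 0.8
finger_force: 0.0
```

Request:
{"method": "move_arm", "body": {
  "plan": [
    [-0.2, 0.2, 0.025, 0, 0, 0.37],
    [-0.2, 0.2, 0.2, 0, 0, 0.37],
    [-0.2, 0.2, 0.35, 0, 0, 0.37],
    [-0.2, 0.2, 0.35, 0, 0, 0.37]
  ]
}}

```text
time_s: 19.4
tcp_pos: [466.9, -159.9, 57.1]
tool_rot: [-3.094, -0.525, 0.008]
wrist_force: [0.1, 0.3, -0.3]
gripper_width: 0.799
finger_force: 0.0
```

```bash
python3 - <<'E'
from h import *
robot.camera('scene')
calls([(469,-161,5,-71)])
E
```

```text
(469, -161, 5, -71) rows 2 [0.005, 0.005, 0.27, -0.005, 0.005, 0.01]
```

Request:
{"method": "move_arm", "body": {
  "plan": [
    [0.005, 0.005, 0.15, 0, 0, 0],
    [0.005, 0.005, 0.265, 0, 0, 0],
    [0.005, 0.005, 0.265, 0, 0, 0]
  ]
}}

```text
time_s: 19.75
tcp_pos: [469.5, -161.2, 6.8]
tool_rot: [-3.097, -0.522, 0.003]
wrist_force: [0.1, 0.2, 0.3]
gripper_width: 0.8
finger_force: 0.0
```

Request:
{"method": "move_arm", "body": {
  "plan": [
    [0, 0, 0, 0, 0, 0],
    [0, 0, 0, 0, 0, 0],
    [0, 0, 0, 0, 0, 0],
    [0, 0, 0, 0, 0, 0],
    [0, 0, 0, 0, 0, 0]
  ],
  "jaw": 1
}}

```text
time_s: 20.25
tcp_pos: [469.9, -162.5, 8.2]
tool_rot: [3.098, 0.517, 0.001]
wrist_force: [-0.9, 1.9, 7.5]
gripper_width: 0.474
finger_force: 35.0
```

Request:
{"method": "move_arm", "body": {
  "plan": [
    [0, 0, -0.1, 0, 0, 0],
    [0, 0, -0.3, 0, 0, 0],
    [0, 0, -0.5, 0, 0, 0],
    [0, 0, -0.7, 0, 0, 0],
    [0, 0, -0.7, 0, 0, 0]
  ]
}}

```text
time_s: 20.75
tcp_pos: [471.5, -163.2, 152.5]
tool_rot: [3.094, 0.516, 0.011]
wrist_force: [0.7, 0.4, -0.8]
gripper_width: 0.476
finger_force: 35.0
```

```bash
python3 - <<'E'
from h import *
robot.camera('scene')
calls([(561,286,145,0)])
E
```

```text
(561, 286, 145, 0) rows 5 [0.49, -0.835, 0.01, 0.005, -0.0, -1.0]
(561, 286, 145, 0) rows 5 [0.84, -0.48, 0.01, 0.005, -0.0, -1.0]
(561, 286, 145, 0) rows 2 [0.355, 0.005, 0.005, 0.0, -0.005, -0.37]
```

Request:
{"method": "move_arm", "body": {
  "plan": [
    [0.49, -0.835, 0.01, 0, 0, -1],
    [0.49, -0.835, 0.01, 0, 0, -1],
    [0.49, -0.835, 0.01, 0, 0, -1],
    [0.49, -0.835, 0.01, 0, 0, -1],
    [0.49, -0.835, 0.01, 0, 0, -1]
  ]
}}

```text
time_s: 21.3
tcp_pos: [507.6, 31.5, 143.6]
tool_rot: [-2.853, -1.311, 0.003]
wrist_force: [-0.1, -0.8, -2.2]
gripper_width: 0.478
finger_force: 35.0
```

Request:
{"method": "move_arm", "body": {
  "plan": [
    [0.84, -0.48, 0.01, 0, 0, -1],
    [0.84, -0.48, 0.01, 0, 0, -1],
    [0.84, -0.48, 0.01, 0, 0, -1],
    [0.84, -0.48, 0.01, 0, 0, -1],
    [0.84, -0.48, 0.01, 0, 0, -1]
  ]
}}

```text
time_s: 21.8
tcp_pos: [545.5, 220.6, 141.3]
tool_rot: [-2.418, -2.003, 0.003]
wrist_force: [0.5, -0.5, -1.8]
gripper_width: 0.476
finger_force: 35.0
```

Request:
{"method": "move_arm", "body": {
  "plan": [
    [0.34, 0.005, 0.03, 0, 0, -0.37],
    [0.34, 0.005, 0.03, 0, 0, -0.37],
    [0.34, 0.005, 0.1, 0, 0, -0.37],
    [0.34, 0.005, 0.1, 0, 0, -0.37]
  ]
}}

```text
time_s: 22.2
tcp_pos: [558.8, 282.0, 119.9]
tool_rot: [-2.222, -2.219, 0.008]
wrist_force: [-0.4, -0.1, -1.5]
gripper_width: 0.477
finger_force: 35.0
```

```bash
python3 - <<'E'
from h import *
p,d,X=shot('scene','s4.png');print(robot.sense()['gripper_width'],robot.sense()['tcp_pos'])
calls([(561,284,12,0)])
E
```

```text
0.47876743857216364 [559.25899373 281.90362668 121.3255209 ]
(561, 284, 12, 0) rows 3 [0.01, 0.01, 0.545, -0.005, 0.005, -0.005]
```

View pics/s4.png

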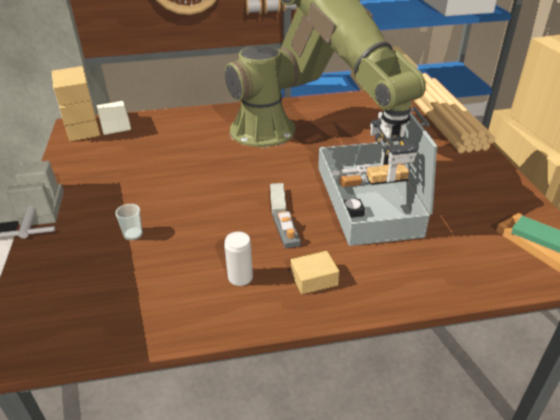

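```bash
python3 - <<'E'
from h import *
for n in('scene','top'):
    p,d,X=shot(n)
    m=(X[...,2]>180)&(X[...,0]>380)&(X[...,0]<800)&(X[...,1]>150)&(X[...,1]<420)
    P=X[m];c=p[m].astype(int)
    g=(c[:,1]>c[:,2]+25)
    Q=P[g]
    for lo in range(180,480,30):
        k=(Q[:,2]>lo)&(Q[:,2]<lo+30)
        if k.sum()>3: print(n,lo,k.sum(),np.percentile(Q[k],2,axis=0).round(),np.percentile(Q[k],98,axis=0).round())
E
```

```text
scene 210 18 [529. 249. 226.] [607. 262. 239.]
scene 240 28 [522. 255. 241.] [620. 297. 262.]
scene 330 126 [562. 228. 345.] [595. 313. 360.]
scene 360 327 [510. 202. 360.] [614. 343. 389.]
scene 390 832 [471. 191. 391.] [614. 341. 420.]
scene 420 1185 [433. 163. 420.] [596. 328. 449.]
scene 450 722 [418. 153. 450.] [523. 300. 479.]
top 210 21 [536. 248. 227.] [608. 259. 240.]
top 240 4 [539. 248. 240.] [584. 260. 244.]
top 360 53 [510. 200. 372.] [558. 219. 390.]
top 390 655 [498. 194. 393.] [611. 333. 420.]
top 420 2429 [493. 194. 421.] [597. 332. 449.]
top 450 1326 [428. 158. 451.] [532. 306. 479.]
```

Request:
{"method": "move_arm", "body": {
  "plan": [
    [-0.02, 0.01, 0.1, 0, 0, 0],
    [-0.02, 0.01, 0.2, 0, 0, 0],
    [-0.02, 0.01, 0.3, 0, 0, 0],
    [-0.02, 0.01, 0.4, 0, 0, 0],
    [-0.02, 0.01, 0.4, 0, 0, 0]
  ]
}}

```text
time_s: 22.85
tcp_pos: [561.1, 278.1, 41.4]
tool_rot: [-2.222, -2.219, 0.005]
wrist_force: [-0.4, -0.1, -1.4]
gripper_width: 0.477
finger_force: 35.0
```

```bash
cat >> h.py <<'E'
def lid(X):
    L=X[(X[...,2]>130)&(X[...,2]<270)&(X[...,1]>325)&(X[...,1]<372)&(X[...,0]<690)&(X[...,0]>310)]
    L=L[L[:,0]<420] if (L[:,0]<420).sum()>100 else L
    A=np.c_[L[:,0],L[:,2],np.ones(len(L))];k=np.linalg.lstsq(A,L[:,1],rcond=None)[0]
    print('lid tilt',k[1].round(3),len(L))
E
python3 - <<'E'
from h import *
lid(np.load('top0.npz')['X'])
p,d,X=shot('top');lid(X);print(robot.sense()['gripper_width'],robot.sense()['tcp_pos'])
calls([(561,279,12,0)])
E
```

```text
lid tilt -0.121 966
lid tilt -0.09 123
0.47577844221881943 [561.7539642  278.55035102  43.08140962]
(561, 279, 12, 0) rows 1 [0.0, -0.005, 0.155, -0.005, 0.0, -0.0]
```

Request:
{"method": "move_arm", "body": {
  "plan": [
    [0, 0, 0.05, 0, 0, 0],
    [0, 0, 0.1, 0, 0, 0],
    [0, 0, 0.15, 0, 0, 0],
    [0, 0, 0.155, 0, 0, 0]
  ]
}}

```text
time_s: 23.3
tcp_pos: [561.9, 279.7, 11.8]
tool_rot: [2.22, 2.223, -0.0]
wrist_force: [-0.8, -2.3, 7.8]
gripper_width: 0.475
finger_force: 35.0
```

Request:
{"method": "move_arm", "body": {
  "plan": [
    [0, 0, 0, 0, 0, 0],
    [0, 0, 0, 0, 0, 0],
    [0, 0, 0, 0, 0, 0],
    [0, 0, 0, 0, 0, 0]
  ],
  "jaw": -0.3
}}

```text
time_s: 23.7
tcp_pos: [562.0, 279.7, 12.5]
tool_rot: [2.22, 2.222, 0.0]
wrist_force: [-0.3, 0.2, -0.5]
gripper_width: 0.649
finger_force: 0.0
```

Request:
{"method": "move_arm", "body": {
  "plan": [
    [0, 0, -0.15, 0, 0, 0],
    [0, 0, -0.4, 0, 0, 0],
    [-0.2, 0, -0.7, 0, 0, 0],
    [-0.2, 0, -0.7, 0, 0, 0]
  ]
}}

```text
time_s: 24.1
tcp_pos: [563.1, 238.9, 156.8]
tool_rot: [2.219, 2.22, 0.007]
wrist_force: [0.1, -0.1, 0.2]
gripper_width: 0.651
finger_force: 0.0
```

```bash
python3 - <<'E'
from h import *
p,d,X=shot('top');lid(X);show(blobs(X)); show(blobs(X,zmin=9,box=(310,690,155,345)));tops(X,7)
calls([(606,-24,130,-87)])
calls([(462,-23,130,-97)])
E
```

```text
lid tilt -0.074 381
c(745,-174) 62x29 ang -90 z133 px(321,176)
c(608,-24) 143x47 ang 2 z47 px(263,236)
c(462,-22) 130x42 ang -7 z29 px(263,293)
c(562,213) 116x60 ang -87 z43 px(170,253)
c(419,213) 55x30 ang -85 z35 px(168,311)
c(355,190) 57x16 ang 89 z20 px(178,337)
top c(763,-175) 57x57 ang -45 z133 n435
top c(617,-24) 94x28 ang 0 z47 n184
top c(472,-24) 150x43 ang -5 z29 n780
(606, -24, 130, -87) rows 4 [-0.45, 0.075, 0.05, 0.005, -0.005, 1.0]
(606, -24, 130, -87) rows 4 [-0.355, 0.29, 0.05, 0.0, -0.005, 1.0]
(606, -24, 130, -87) rows 4 [-0.15, 0.385, 0.045, 0.005, -0.005, 0.9]
(462, -23, 130, -97) rows 4 [-0.405, -0.16, 0.04, 0.0, -0.005, 1.0]
(462, -23, 130, -97) rows 4 [-0.425, 0.065, 0.045, 0.005, -0.005, 1.0]
(462, -23, 130, -97) rows 4 [-0.34, 0.275, 0.045, 0.0, -0.005, 1.0]
(462, -23, 130, -97) rows 2 [-0.035, 0.09, 0.01, 0.0, -0.0, 0.235]
```

Request:
{"method": "move_arm", "body": {
  "plan": [
    [-0.45, 0.075, 0.05, 0, 0, 1],
    [-0.45, 0.075, 0.05, 0, 0, 1],
    [-0.45, 0.075, 0.05, 0, 0, 1],
    [-0.45, 0.075, 0.05, 0, 0, 1],
    [-0.45, 0.075, 0.05, 0, 0, 1]
  ],
  "jaw": -0.7
}}

```text
time_s: 24.65
tcp_pos: [577.0, 149.6, 141.7]
tool_rot: [-2.721, -1.57, 0.001]
wrist_force: [-0.3, -0.3, 0.6]
gripper_width: 0.85
finger_force: 0.0
```

Request:
{"method": "move_arm", "body": {
  "plan": [
    [-0.355, 0.29, 0.05, 0, 0, 1],
    [-0.355, 0.29, 0.05, 0, 0, 1],
    [-0.355, 0.29, 0.05, 0, 0, 1],
    [-0.355, 0.29, 0.05, 0, 0, 1],
    [-0.355, 0.29, 0.05, 0, 0, 1]
  ]
}}

```text
time_s: 25.15
tcp_pos: [591.8, 59.3, 131.9]
tool_rot: [-3.034, -0.816, 0.001]
wrist_force: [-0.4, 0.4, 0.3]
gripper_width: 0.848
finger_force: 0.0
```

Request:
{"method": "move_arm", "body": {
  "plan": [
    [-0.15, 0.385, 0.045, 0, 0, 0.9],
    [-0.15, 0.385, 0.045, 0, 0, 0.9],
    [-0.15, 0.385, 0.045, 0, 0, 0.9],
    [-0.15, 0.385, 0.3, 0, 0, 0.9],
    [-0.15, 0.385, 0.3, 0, 0, 0.9]
  ]
}}

```text
time_s: 25.65
tcp_pos: [601.6, -21.9, 67.1]
tool_rot: [-3.139, -0.09, 0.014]
wrist_force: [-1.1, 0.1, -0.7]
gripper_width: 0.849
finger_force: 0.0
```

```bash
python3 - <<'E'
from h import *
p,d,X=shot('scene')
calls([(607,-24,4,-87)])
E
```

```text
(607, -24, 4, -87) rows 2 [0.02, 0.01, 0.33, -0.0, 0.01, 0.01]
```

Request:
{"method": "move_arm", "body": {
  "plan": [
    [0.015, 0.01, 0.15, 0, 0, 0],
    [0.015, 0.01, 0.3, 0, 0, 0],
    [0.015, 0.01, 0.31, 0, 0, 0],
    [0.015, 0.01, 0.31, 0, 0, 0]
  ]
}}

```text
time_s: 26.1
tcp_pos: [608.2, -24.0, 12.1]
tool_rot: [3.14, 0.087, 0.001]
wrist_force: [-0.2, 0.3, 0.8]
gripper_width: 0.849
finger_force: 0.0
```

Request:
{"method": "move_arm", "body": {
  "plan": [
    [0, 0, 0, 0, 0, 0],
    [0, 0, 0, 0, 0, 0],
    [0, 0, 0, 0, 0, 0],
    [0, 0, 0, 0, 0, 0],
    [0, 0, 0, 0, 0, 0]
  ],
  "jaw": 1,
  "newtons": 45
}}

```text
time_s: 26.6
tcp_pos: [607.8, -24.1, 10.9]
tool_rot: [-3.14, -0.084, -0.001]
wrist_force: [-1.5, 0.6, 3.5]
gripper_width: 0.475
finger_force: 45.0
```

Request:
{"method": "move_arm", "body": {
  "plan": [
    [0, 0, -0.1, 0, 0, 0],
    [0, 0, -0.3, 0, 0, 0],
    [0, 0, -0.5, 0, 0, 0],
    [0, 0, -0.7, 0, 0, 0],
    [0, 0, -0.7, 0, 0, 0]
  ]
}}

```text
time_s: 27.1
tcp_pos: [609.5, -24.5, 155.9]
tool_rot: [3.139, 0.084, 0.013]
wrist_force: [0.6, -0.2, -4.9]
gripper_width: 0.473
finger_force: 45.0
```

```bash
python3 - <<'E'
from h import *
robot.camera('scene')
calls([(643,248,145,0)])
E
```

```text
(643, 248, 145, 0) rows 4 [0.085, -0.465, 0.015, 0.0, -0.0, -1.0]
(643, 248, 145, 0) rows 4 [0.305, -0.36, 0.01, 0.005, -0.0, -1.0]
(643, 248, 145, 0) rows 4 [0.405, -0.145, 0.015, 0.005, -0.005, -0.9]
```

Request:
{"method": "move_arm", "body": {
  "plan": [
    [0.085, -0.465, 0.015, 0, 0, -1],
    [0.085, -0.465, 0.015, 0, 0, -1],
    [0.085, -0.465, 0.015, 0, 0, -1],
    [0.085, -0.465, 0.015, 0, 0, -1],
    [0.085, -0.465, 0.015, 0, 0, -1]
  ]
}}

```text
time_s: 27.65
tcp_pos: [618.7, 69.7, 145.0]
tool_rot: [-3.01, -0.896, 0.006]
wrist_force: [-0.5, -0.1, -5.6]
gripper_width: 0.472
finger_force: 45.0
```

Request:
{"method": "move_arm", "body": {
  "plan": [
    [0.305, -0.36, 0.01, 0, 0, -1],
    [0.305, -0.36, 0.01, 0, 0, -1],
    [0.305, -0.36, 0.01, 0, 0, -1],
    [0.305, -0.36, 0.01, 0, 0, -1],
    [0.305, -0.36, 0.01, 0, 0, -1]
  ]
}}

```text
time_s: 28.15
tcp_pos: [631.0, 162.9, 143.8]
tool_rot: [-2.678, -1.64, 0.004]
wrist_force: [-0.0, 0.4, -4.1]
gripper_width: 0.472
finger_force: 45.0
```

Request:
{"method": "move_arm", "body": {
  "plan": [
    [0.405, -0.145, 0.015, 0, 0, -0.9],
    [0.405, -0.145, 0.015, 0, 0, -0.9],
    [0.405, -0.145, 0.015, 0, 0, -0.9],
    [0.405, -0.145, 0.015, 0, 0, -0.9],
    [0.405, -0.145, 0.015, 0, 0, -0.9]
  ]
}}

```text
time_s: 28.65
tcp_pos: [642.3, 247.5, 141.8]
tool_rot: [-2.228, -2.215, 0.002]
wrist_force: [0.6, -0.3, -4.6]
gripper_width: 0.472
finger_force: 45.0
```

```bash
python3 - <<'E'
from h import *
p,d,X=shot('scene','s5.png');print(robot.sense()['gripper_width'])
calls([(643,248,60,0),(643,248,16,0)])
E
```

```text
0.4724880772252478
(643, 248, 60, 0) rows 2 [0.005, 0.005, 0.41, -0.0, 0.0, -0.01]
(643, 248, 16, 0) rows 2 [-0.0, -0.0, 0.22, -0.0, 0.0, -0.0]
```

View pics/s5.png

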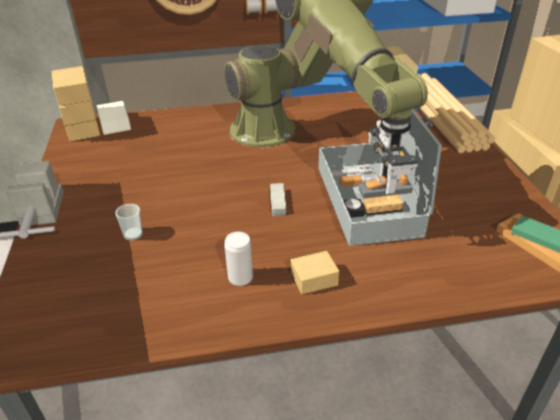

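The plane is held level above the chest at (385,185). The tape measure (353,207) and sanding block (383,204) lie side by side below it.

Request:
{"method": "move_arm", "body": {
  "plan": [
    [0, 0, 0.2, 0, 0, 0],
    [0, 0, 0.4, 0, 0, 0],
    [0, 0, 0.55, 0, 0, 0],
    [0, 0, 0.62, 0, 0, 0],
    [0, 0, 0.625, 0, 0, 0]
  ]
}}

```text
time_s: 29.2
tcp_pos: [642.0, 247.7, 16.4]
tool_rot: [-2.223, -2.218, 0.003]
wrist_force: [0.4, -0.0, -3.6]
gripper_width: 0.47
finger_force: 45.0
```

Request:
{"method": "move_arm", "body": {
  "plan": [
    [0, 0, 0, 0, 0, 0],
    [0, 0, 0, 0, 0, 0],
    [0, 0, 0, 0, 0, 0],
    [0, 0, 0, 0, 0, 0]
  ],
  "jaw": -0.3
}}

```text
time_s: 29.6
tcp_pos: [642.9, 248.6, 18.7]
tool_rot: [2.22, 2.222, 0.003]
wrist_force: [0.7, -0.2, -0.1]
gripper_width: 0.651
finger_force: 0.0
```

Request:
{"method": "move_arm", "body": {
  "plan": [
    [0, 0, -0.15, 0, 0, 0],
    [0, 0, -0.4, 0, 0, 0],
    [0, 0, -0.7, 0, 0, 0],
    [0, 0, -0.7, 0, 0, 0]
  ]
}}

```text
time_s: 30.0
tcp_pos: [644.3, 249.1, 165.1]
tool_rot: [2.217, 2.219, 0.014]
wrist_force: [0.3, 0.4, 1.1]
gripper_width: 0.649
finger_force: 0.0
```

```bash
python3 - <<'E'
from h import *
p,d,X=shot('top');lid(X);show(blobs(X)); show(blobs(X,zmin=9,box=(310,690,155,345)))
calls([(462,-23,130,-97)])
E
```

```text
lid tilt -0.071 190
c(745,-174) 62x29 ang 90 z132 px(321,176)
c(462,-24) 130x42 ang -7 z29 px(263,293)
c(646,229) 111x53 ang -89 z51 px(165,222)
c(563,211) 111x58 ang -89 z43 px(171,253)
c(419,194) 28x20 ang 11 z34 px(175,311)
c(353,176) 29x18 ang 90 z19 px(183,337)
(462, -23, 130, -97) rows 4 [-0.42, -0.28, 0.05, 0.0, -0.005, 1.0]
(462, -23, 130, -97) rows 4 [-0.505, -0.035, 0.05, 0.005, -0.005, 1.0]
(462, -23, 130, -97) rows 4 [-0.455, 0.225, 0.05, 0.0, -0.005, 1.0]
(462, -23, 130, -97) rows 2 [-0.065, 0.095, 0.01, 0.0, -0.0, 0.235]
```

Request:
{"method": "move_arm", "body": {
  "plan": [
    [-0.42, -0.28, 0.05, 0, 0, 1],
    [-0.42, -0.28, 0.05, 0, 0, 1],
    [-0.42, -0.28, 0.05, 0, 0, 1],
    [-0.42, -0.28, 0.05, 0, 0, 1],
    [-0.42, -0.28, 0.05, 0, 0, 1]
  ],
  "jaw": -0.6
}}

```text
time_s: 30.55
tcp_pos: [586.0, 164.0, 146.5]
tool_rot: [-2.721, -1.57, 0.002]
wrist_force: [0.0, -1.0, 0.1]
gripper_width: 0.8
finger_force: 0.0
```

Request:
{"method": "move_arm", "body": {
  "plan": [
    [-0.505, -0.035, 0.05, 0, 0, 1],
    [-0.505, -0.035, 0.05, 0, 0, 1],
    [-0.505, -0.035, 0.05, 0, 0, 1],
    [-0.505, -0.035, 0.05, 0, 0, 1],
    [-0.505, -0.035, 0.05, 0, 0, 1]
  ]
}}

```text
time_s: 31.05
tcp_pos: [529.7, 80.3, 136.9]
tool_rot: [-3.034, -0.816, 0.001]
wrist_force: [0.1, 0.4, -0.3]
gripper_width: 0.797
finger_force: 0.0
```

Request:
{"method": "move_arm", "body": {
  "plan": [
    [-0.455, 0.225, 0.05, 0, 0, 1],
    [-0.455, 0.225, 0.05, 0, 0, 1],
    [-0.455, 0.225, 0.05, 0, 0, 1],
    [-0.455, 0.225, 0.05, 0, 0, 1],
    [-0.455, 0.225, 0.05, 0, 0, 1]
  ]
}}

```text
time_s: 31.55
tcp_pos: [473.7, -4.1, 127.1]
tool_rot: [-3.142, -0.006, 0.001]
wrist_force: [0.3, 0.1, -0.3]
gripper_width: 0.796
finger_force: 0.0
```

Request:
{"method": "move_arm", "body": {
  "plan": [
    [-0.065, 0.095, 0.01, 0, 0, 0.235],
    [-0.065, 0.095, 0.2, 0, 0, 0.235],
    [-0.065, 0.095, 0.35, 0, 0, 0.235],
    [-0.065, 0.095, 0.35, 0, 0, 0.235]
  ]
}}

```text
time_s: 31.95
tcp_pos: [458.8, -22.6, 54.4]
tool_rot: [-3.136, 0.183, 0.01]
wrist_force: [-0.2, 0.6, 0.2]
gripper_width: 0.8
finger_force: 0.0
```

```bash
python3 - <<'E'
from h import *
p,d,X=shot('scene')
calls([(462,-23,3,-97)])
E
```

```text
(462, -23, 3, -97) rows 2 [0.01, 0.0, 0.265, -0.0, 0.005, 0.01]
```

Request:
{"method": "move_arm", "body": {
  "plan": [
    [0.01, 0, 0.15, 0, 0, 0],
    [0.01, 0, 0.265, 0, 0, 0],
    [0.01, 0, 0.265, 0, 0, 0]
  ]
}}

```text
time_s: 32.3
tcp_pos: [462.3, -23.1, 3.8]
tool_rot: [-3.136, 0.187, 0.004]
wrist_force: [0.5, -0.9, 1.1]
gripper_width: 0.797
finger_force: 0.0
```

Request:
{"method": "move_arm", "body": {
  "plan": [
    [0, 0, 0, 0, 0, 0],
    [0, 0, 0, 0, 0, 0],
    [0, 0, 0, 0, 0, 0],
    [0, 0, 0, 0, 0, 0],
    [0, 0, 0, 0, 0, 0]
  ],
  "jaw": 1
}}

```text
time_s: 32.8
tcp_pos: [463.0, -23.4, 5.0]
tool_rot: [-3.136, 0.192, -0.001]
wrist_force: [-1.5, -1.4, 5.7]
gripper_width: 0.424
finger_force: 45.0
```

Request:
{"method": "move_arm", "body": {
  "plan": [
    [0, 0, -0.1, 0, 0, 0],
    [0, 0, -0.3, 0, 0, 0],
    [0, 0, -0.5, 0, 0, 0],
    [0, 0, -0.7, 0, 0, 0],
    [0, 0, -0.7, 0, 0, 0]
  ]
}}

```text
time_s: 33.3
tcp_pos: [464.6, -23.7, 149.0]
tool_rot: [3.135, -0.192, 0.012]
wrist_force: [0.1, -0.2, -4.9]
gripper_width: 0.418
finger_force: 45.0
```

```bash
python3 - <<'E'
from h import *
robot.camera('scene')
calls([(483,248,145,0)])
E
```

```text
(483, 248, 145, 0) rows 4 [-0.02, -0.42, 0.0, 0.0, -0.0, -1.0]
(483, 248, 145, 0) rows 4 [0.19, -0.375, 0.0, 0.005, -0.0, -1.0]
(483, 248, 145, 0) rows 4 [0.355, -0.23, 0.005, 0.005, -0.005, -1.0]
(483, 248, 145, 0) rows 2 [0.095, -0.005, 0.0, -0.0, -0.0, -0.235]
```

Request:
{"method": "move_arm", "body": {
  "plan": [
    [-0.02, -0.42, 0, 0, 0, -1],
    [-0.02, -0.42, 0, 0, 0, -1],
    [-0.02, -0.42, 0, 0, 0, -1],
    [-0.02, -0.42, 0, 0, 0, -1],
    [-0.02, -0.42, 0, 0, 0, -1]
  ]
}}

```text
time_s: 33.85
tcp_pos: [468.1, 60.6, 142.7]
tool_rot: [-3.078, -0.629, 0.005]
wrist_force: [-0.3, -0.2, -3.7]
gripper_width: 0.423
finger_force: 45.0
```

Request:
{"method": "move_arm", "body": {
  "plan": [
    [0.19, -0.375, 0, 0, 0, -1],
    [0.19, -0.375, 0, 0, 0, -1],
    [0.19, -0.375, 0, 0, 0, -1],
    [0.19, -0.375, 0, 0, 0, -1],
    [0.19, -0.375, 0, 0, 0, -1]
  ]
}}

```text
time_s: 34.35
tcp_pos: [474.1, 144.2, 143.2]
tool_rot: [-2.812, -1.4, 0.003]
wrist_force: [0.6, -0.3, -3.9]
gripper_width: 0.425
finger_force: 45.0
```

Request:
{"method": "move_arm", "body": {
  "plan": [
    [0.355, -0.23, 0.005, 0, 0, -1],
    [0.355, -0.23, 0.005, 0, 0, -1],
    [0.355, -0.23, 0.005, 0, 0, -1],
    [0.355, -0.23, 0.005, 0, 0, -1],
    [0.355, -0.23, 0.005, 0, 0, -1]
  ]
}}

```text
time_s: 34.85
tcp_pos: [480.4, 228.5, 142.6]
tool_rot: [-2.356, -2.078, 0.002]
wrist_force: [0.8, 0.3, -4.0]
gripper_width: 0.422
finger_force: 45.0
```

Request:
{"method": "move_arm", "body": {
  "plan": [
    [0.095, -0.005, 0, 0, 0, -0.235],
    [0.095, -0.005, 0, 0, 0, -0.235],
    [0.095, -0.005, 0, 0, 0, -0.235]
  ]
}}

```text
time_s: 35.15
tcp_pos: [481.8, 247.3, 143.0]
tool_rot: [-2.226, -2.216, 0.001]
wrist_force: [0.2, 0.1, -3.9]
gripper_width: 0.424
finger_force: 45.0
```

```bash
python3 - <<'E'
from h import *
p,d,X=shot('scene','s6.png');print(robot.sense()['gripper_width'])
calls([(482,248,10,0)])
p,d,X=shot('top');show(blobs(X,zmin=9,box=(310,690,155,345)))
E
```

```text
0.41876898379813304
(482, 248, 10, 0) rows 3 [0.005, 0.0, 0.665, -0.0, 0.0, -0.01]
c(642,248) 148x46 ang 90 z51 px(158,222)
c(562,217) 123x53 ang 89 z42 px(168,254)
c(483,192) 38x28 ang -5 z159 px(171,285)
c(418,227) 83x28 ang 89 z35 px(163,311)
c(353,211) 100x20 ang -90 z20 px(168,337)
```

View pics/s6.png

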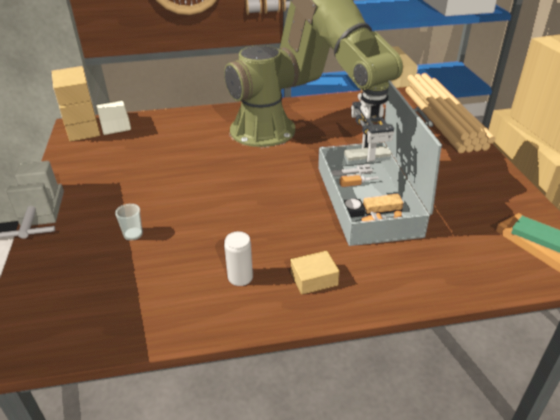

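The oilstone is held at (367,155) above its slot, and the bench is otherwise clear of tools.

Request:
{"method": "move_arm", "body": {
  "plan": [
    [0, 0, 0.2, 0, 0, 0],
    [0, 0, 0.4, 0, 0, 0],
    [0, 0, 0.55, 0, 0, 0],
    [0, 0, 0.65, 0, 0, 0],
    [0, 0, 0.665, 0, 0, 0]
  ]
}}

```text
time_s: 35.75
tcp_pos: [481.4, 246.8, 8.8]
tool_rot: [-2.223, -2.218, 0.004]
wrist_force: [-0.7, -0.3, -3.6]
gripper_width: 0.422
finger_force: 45.0
```

Request:
{"method": "move_arm", "body": {
  "plan": [
    [0, 0, 0, 0, 0, 0],
    [0, 0, 0, 0, 0, 0],
    [0, 0, 0, 0, 0, 0],
    [0, 0, 0, 0, 0, 0]
  ],
  "jaw": -0.2
}}

```text
time_s: 36.15
tcp_pos: [482.4, 247.8, 11.3]
tool_rot: [2.221, 2.222, 0.002]
wrist_force: [-0.5, -0.8, 0.2]
gripper_width: 0.599
finger_force: 0.0
```

Request:
{"method": "move_arm", "body": {
  "plan": [
    [0, 0, -0.15, 0, 0, 0],
    [0, 0, -0.4, 0, 0, 0],
    [-0.1, 0, -0.65, 0, 0, 0],
    [-0.3, 0, -0.9, 0, 0, 0],
    [-0.5, 0, -1, 0, 0, 0]
  ]
}}

```text
time_s: 36.65
tcp_pos: [482.2, 156.9, 207.5]
tool_rot: [2.217, 2.223, 0.005]
wrist_force: [0.6, -0.3, -1.0]
gripper_width: 0.6
finger_force: 0.0
```

Request:
{"method": "move_arm", "body": {
  "plan": [
    [-0.9, 0, 0, 0, 0, 0],
    [-0.9, 0, 0, 0, 0, 0],
    [-0.9, 0, 0, 0, 0, 0],
    [-0.9, 0, 0, 0, 0, 0],
    [-0.9, 0, 0, 0, 0, 0]
  ]
}}

```text
time_s: 37.15
tcp_pos: [482.1, -26.0, 204.7]
tool_rot: [2.224, 2.217, 0.0]
wrist_force: [-0.1, 0.6, -0.1]
gripper_width: 0.597
finger_force: 0.0
```

```bash
python3 - <<'E'
from h import *
p,d,X=shot('top','t7.png');show(blobs(X,zmin=10,box=(310,690,150,345)))
show(blobs(X))
z=X[...,2];C=X[(X[...,0]>310)&(X[...,0]<690)&(X[...,1]>155)&(X[...,1]<325)];print('max z in chest',np.nanmax(C[:,2]))
L=X[(z>110)&(z<290)&(X[...,1]>325)&(X[...,1]<372)&(X[...,0]<690)&(X[...,0]>310)]
k=np.linalg.lstsq(np.c_[L[:,0],L[:,2],np.ones(len(L))],L[:,1],rcond=None)[0];print('lid',k,len(L))
H=X[(z>200)&(X[...,1]>368)&(X[...,0]<600)&(X[...,0]>420)&(X[...,1]<450)];print('handle',np.median(H,0))
print(robot.sense())
E
```

```text
c(643,244) 140x44 ang 89 z51 px(159,222)
c(563,248) 193x54 ang 89 z43 px(158,253)
c(482,244) 131x38 ang 90 z33 px(156,285)
c(420,250) 128x25 ang 89 z35 px(160,311)
c(354,237) 150x36 ang 90 z21 px(155,337)
c(745,-174) 61x29 ang 90 z132 px(321,176)
max z in chest 56.763517036512894
lid [-2.43260255e-02 -6.43119675e-02  3.78202346e+02] 5021
handle [501.13629762 387.99813001 276.80952436]
{'time_s': 37.2, 'joint_pos': array([-1.26356198e-01,  1.49916099e-01,  1.70665064e+00,  6.97963529e-06,
        1.28438026e+00, -1.24095531e-01]), 'dq': array([ 0.05483667,  0.002373  ,  0.0022193 ,  0.00604766, -0.00057782,
        0.02374568]), 'joint_torque': array([-2.60304451e+00, -4.37692308e+01, -3.48525095e+01, -8.67260504e-02,
        6.68947032e-03, -4.94925007e-01]), 'tcp_pos': array([482.12821897, -24.35022719, 204.61699985]), 'tool_rot': array([2.22359504e+00, 2.21856954e+00, 6.30159598e-04]), 'wrist_force': array([-0.56563087,  0.14423377, -0.7105687 ]), 'ft_torque': array([-0.06135421, -0.06296482, -0.02710557]), 'finger_force': 0.0, 'gripper_width': 0.5994521715091501}
```

View pics/t7.png

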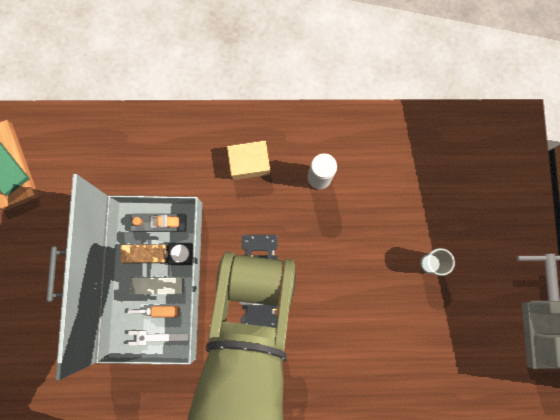

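All six tools lie flat in the chest: plane (158,222), sanding block and tape (158,253), oilstone (156,285), screwdriver (152,311), wrench (158,338). The can, glass and carton haven't moved. The lid handle is at (53,273). I'll close the lid by holding that bar and following its arc.

```bash
python3 - <<'E'
from h import *
calls([(482,-25,400,0),(500,390,400,88.6),(500,390,330,88.6)])
p,d,X=shot('top');z=X[...,2]
m=(z>240)&(z<300)&(X[...,1]>372)&(X[...,0]<600)&(X[...,0]>400)&(X[...,1]<430);H=X[m]
for a in range(440,570,20):
    k=abs(H[:,0]-a)<10
    if k.any():print(a,k.sum(),np.percentile(H[k],[10,50,90],axis=0)[:,1:].round(1).tolist())
E
```

```text
(482, -25, 400, 0) rows 5 [-0.005, -0.0, -0.975, 0.0, 0.0, -0.005]
(500, 390, 400, 88.6) rows 4 [0.705, 0.03, -0.0, 0.0, 0.0, -1.0]
(500, 390, 400, 88.6) rows 4 [0.595, 0.38, -0.0, 0.0, 0.0, -1.0]
(500, 390, 400, 88.6) rows 4 [0.31, 0.59, -0.0, 0.0, 0.0, -0.955]
(500, 390, 330, 88.6) rows 2 [-0.0, 0.0, 0.35, -0.0, 0.0, 0.0]
440 2 [[390.6, 273.2], [391.6, 273.8], [392.7, 274.5]]
460 96 [[376.3, 273.1], [387.8, 276.3], [394.1, 279.6]]
480 61 [[386.3, 274.7], [389.7, 277.4], [394.4, 279.6]]
500 60 [[386.0, 273.7], [388.6, 277.3], [394.0, 280.0]]
520 61 [[385.6, 273.7], [388.5, 277.2], [393.5, 279.4]]
540 83 [[376.6, 273.9], [386.5, 276.5], [392.5, 279.9]]
560 26 [[385.2, 274.7], [388.3, 277.1], [392.9, 279.4]]
```

Request:
{"method": "move_arm", "body": {
  "plan": [
    [0, 0, -0.975, 0, 0, 0],
    [0, 0, -0.975, 0, 0, 0],
    [0, 0, -0.975, 0, 0, 0],
    [0, 0, -0.975, 0, 0, 0],
    [0, 0, -0.975, 0, 0, 0]
  ],
  "jaw": 0.4
}}

```text
time_s: 37.75
tcp_pos: [482.9, -21.7, 405.3]
tool_rot: [2.213, 2.219, 0.009]
wrist_force: [-0.4, -0.7, -0.5]
gripper_width: 0.298
finger_force: 0.0
```

Request:
{"method": "move_arm", "body": {
  "plan": [
    [0.705, 0.03, 0, 0, 0, -1],
    [0.705, 0.03, 0, 0, 0, -1],
    [0.705, 0.03, 0, 0, 0, -1],
    [0.705, 0.03, 0, 0, 0, -1],
    [0.705, 0.03, 0, 0, 0, -1]
  ]
}}

```text
time_s: 38.25
tcp_pos: [487.6, 120.0, 398.7]
tool_rot: [-1.563, -2.724, 0.001]
wrist_force: [-0.4, -0.2, -0.2]
gripper_width: 0.299
finger_force: 0.0
```

Request:
{"method": "move_arm", "body": {
  "plan": [
    [0.595, 0.38, 0, 0, 0, -1],
    [0.595, 0.38, 0, 0, 0, -1],
    [0.595, 0.38, 0, 0, 0, -1],
    [0.595, 0.38, 0, 0, 0, -1],
    [0.595, 0.38, 0, 0, 0, -1]
  ]
}}

```text
time_s: 38.75
tcp_pos: [494.0, 259.8, 398.6]
tool_rot: [-0.812, -3.034, 0.001]
wrist_force: [0.2, 0.3, 0.4]
gripper_width: 0.3
finger_force: 0.0
```

Request:
{"method": "move_arm", "body": {
  "plan": [
    [0.31, 0.59, 0, 0, 0, -0.955],
    [0.31, 0.59, 0, 0, 0, -0.955],
    [0.31, 0.59, 0, 0, 0, -0.955],
    [0.31, 0.59, 0, 0, 0, -0.955],
    [0.31, 0.59, 0, 0, 0, -0.955]
  ]
}}

```text
time_s: 39.25
tcp_pos: [499.7, 392.1, 398.8]
tool_rot: [-0.041, -3.141, 0.001]
wrist_force: [0.2, -0.3, 1.0]
gripper_width: 0.303
finger_force: 0.0
```

```bash
python3 - <<'E'
from h import *
p,d,X=shot('scene','s8.png');print(robot.sense()['gripper_width'],robot.sense()['tcp_pos'])
calls([(500,391,310,88.6),(500,391,258,88.6)])
E
```

```text
0.3006315187267777 [499.75300476 391.4873378  399.24310466]
(500, 391, 310, 88.6) rows 3 [-0.0, -0.0, 0.445, -0.0, -0.0, -0.005]
(500, 391, 258, 88.6) rows 2 [-0.0, -0.0, 0.26, -0.0, -0.0, -0.0]
```

View pics/s8.png

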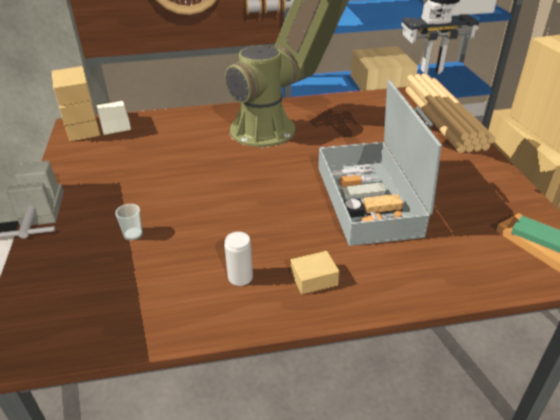

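The gripper at (440,60) is above and behind the lid's edge, over the handle. Next I descend so the fingers straddle the bar.

Request:
{"method": "move_arm", "body": {
  "plan": [
    [0, 0, 0.15, 0, 0, 0],
    [0, 0, 0.3, 0, 0, 0],
    [0, 0, 0.445, 0, 0, 0],
    [0, 0, 0.5, 0, 0, 0],
    [0, 0, 0.55, 0, 0, 0]
  ]
}}

```text
time_s: 39.8
tcp_pos: [499.8, 391.5, 289.7]
tool_rot: [0.041, 3.141, 0.001]
wrist_force: [-0.5, -0.2, 0.2]
gripper_width: 0.299
finger_force: 0.0
```

Request:
{"method": "move_arm", "body": {
  "plan": [
    [0, 0, 0.04, 0, 0, 0],
    [0, 0, 0.08, 0, 0, 0],
    [0, 0, 0.12, 0, 0, 0],
    [0, 0, 0.155, 0, 0, 0],
    [0, 0, 0.155, 0, 0, 0]
  ]
}}

```text
time_s: 40.3
tcp_pos: [499.3, 392.1, 257.2]
tool_rot: [-0.036, -3.14, 0.001]
wrist_force: [-1.0, 1.5, 0.4]
gripper_width: 0.3
finger_force: 0.0
```

```bash
python3 - <<'E'
from h import *
p,d,X=shot('top');print(robot.sense()['tcp_pos'],robot.sense()['wrist_force'])
cv2.imwrite('pics/t9.png',cv2.resize(p[200:360,0:160,::-1],None,fx=4,fy=3.7))
E
```

```text
[499.41616481 392.24978221 257.94112694] [0.51303006 0.93858986 0.01336403]
```

View pics/t9.png

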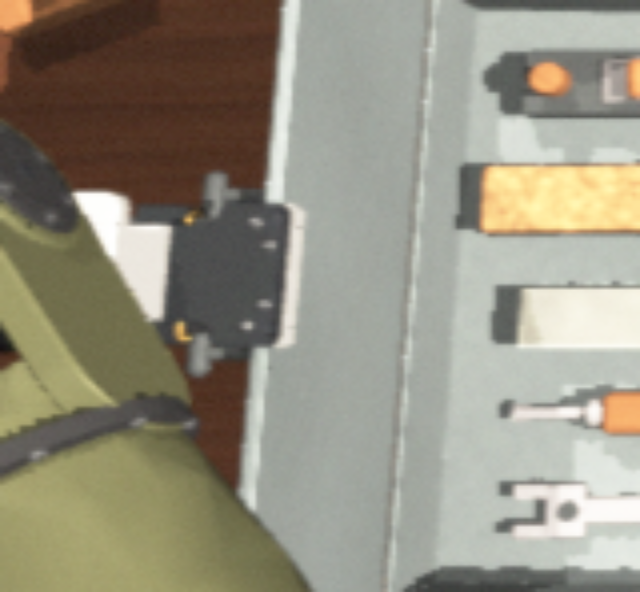

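The handle's ends show on both sides of the gripper, at (215,190) and (200,350), so it's centred. Now I grip lightly.

Request:
{"method": "move_arm", "body": {
  "plan": [
    [0, 0, 0, 0, 0, 0],
    [0, 0, 0, 0, 0, 0],
    [0, 0, 0, 0, 0, 0],
    [0, 0, 0, 0, 0, 0],
    [0, 0, 0, 0, 0, 0]
  ],
  "jaw": 1,
  "newtons": 20
}}

```text
time_s: 40.85
tcp_pos: [499.6, 392.3, 258.6]
tool_rot: [0.036, 3.141, 0.0]
wrist_force: [0.1, -0.4, 3.0]
gripper_width: 0.108
finger_force: 20.0
```

```bash
python3 - <<'E'
from h import *
s=robot.sense();print(s['tcp_pos'],s['wrist_force'],s['gripper_width'],s['finger_force'])
# arc in tool axes: tool y=+y world(closing), z down; offsets from start at phi0
r=194.8;ph0=np.radians(99.0)
for a in np.arange(99,12,-3.5).tolist()+[12.75]:
    f=np.radians(a); dy=-r*(np.cos(f)-np.cos(ph0)); dz=r*(np.sin(f)-np.sin(ph0))
    print('%.1f'%a,'dy %.1f dz %.1f'%(dy,dz),'units y %.3f z %.3f'%(dy/200,-dz/200))
E
```

```text
[499.55996373 392.27300861 258.55968036] [ 0.08347807 -0.40687621  2.95697055] 0.10766157112902842 20.000291168689728
99.0 dy -0.0 dz 0.0 units y -0.000 z -0.000
95.5 dy -11.8 dz 1.5 units y -0.059 z -0.008
92.0 dy -23.7 dz 2.3 units y -0.118 z -0.011
88.5 dy -35.6 dz 2.3 units y -0.178 z -0.012
85.0 dy -47.5 dz 1.7 units y -0.237 z -0.008
81.5 dy -59.3 dz 0.3 units y -0.296 z -0.001
78.0 dy -71.0 dz -1.9 units y -0.355 z 0.009
74.5 dy -82.5 dz -4.7 units y -0.413 z 0.023
71.0 dy -93.9 dz -8.2 units y -0.469 z 0.041
67.5 dy -105.0 dz -12.4 units y -0.525 z 0.062
64.0 dy -115.9 dz -17.3 units y -0.579 z 0.087
60.5 dy -126.4 dz -22.9 units y -0.632 z 0.114
57.0 dy -136.6 dz -29.0 units y -0.683 z 0.145
53.5 dy -146.3 dz -35.8 units y -0.732 z 0.179
50.0 dy -155.7 dz -43.2 units y -0.778 z 0.216
46.5 dy -164.6 dz -51.1 units y -0.823 z 0.255
43.0 dy -172.9 dz -59.5 units y -0.865 z 0.298
39.5 dy -180.8 dz -68.5 units y -0.904 z 0.342
36.0 dy -188.1 dz -77.9 units y -0.940 z 0.390
32.5 dy -194.8 dz -87.7 units y -0.974 z 0.439
29.0 dy -200.8 dz -98.0 units y -1.004 z 0.490
25.5 dy -206.3 dz -108.5 units y -1.031 z 0.543
22.0 dy -211.1 dz -119.4 units y -1.055 z 0.597
18.5 dy -215.2 dz -130.6 units y -1.076 z 0.653
15.0 dy -218.6 dz -142.0 units y -1.093 z 0.710
12.8 dy -220.5 dz -149.4 units y -1.102 z 0.747
```

```bash
python3 - <<'E'
import numpy as np
r=194.8;P=lambda a:np.array([-r*np.cos(np.radians(a)),-r*np.sin(np.radians(a))])/200
a=99.
while a>13:
    st=min(1.75,(a-12.75)/5)
    print('%.1f'%a,[(P(a-st*i)-P(a)).round(3).tolist() for i in range(1,6)]); a-=5*st
E
```

```text
99.0 [[-0.029, -0.004], [-0.059, -0.008], [-0.089, -0.01], [-0.118, -0.011], [-0.148, -0.012]]
90.2 [[-0.03, 0.0], [-0.059, 0.002], [-0.089, 0.004], [-0.119, 0.007], [-0.148, 0.011]]
81.5 [[-0.029, 0.005], [-0.059, 0.011], [-0.088, 0.017], [-0.116, 0.025], [-0.145, 0.033]]
72.8 [[-0.028, 0.009], [-0.056, 0.019], [-0.084, 0.03], [-0.111, 0.042], [-0.138, 0.055]]
64.0 [[-0.027, 0.013], [-0.053, 0.028], [-0.078, 0.043], [-0.104, 0.059], [-0.128, 0.075]]
55.2 [[-0.024, 0.017], [-0.048, 0.035], [-0.071, 0.054], [-0.093, 0.074], [-0.115, 0.094]]
46.5 [[-0.021, 0.021], [-0.042, 0.042], [-0.062, 0.064], [-0.081, 0.087], [-0.1, 0.11]]
37.8 [[-0.018, 0.024], [-0.035, 0.048], [-0.051, 0.073], [-0.067, 0.098], [-0.082, 0.124]]
29.0 [[-0.014, 0.026], [-0.027, 0.053], [-0.04, 0.08], [-0.051, 0.107], [-0.062, 0.135]]
20.2 [[-0.009, 0.024], [-0.016, 0.048], [-0.024, 0.073], [-0.03, 0.097], [-0.036, 0.122]]
```

Request:
{"method": "move_arm", "body": {
  "plan": [
    [0, -0.03, -0.004, 0, 0, 0],
    [0, -0.06, -0.008, 0, 0, 0],
    [0, -0.09, -0.01, 0, 0, 0],
    [0, -0.12, -0.011, 0, 0, 0],
    [0, -0.148, -0.012, 0, 0, 0]
  ]
}}

```text
time_s: 41.35
tcp_pos: [498.8, 362.1, 260.8]
tool_rot: [0.036, 3.141, 0.0]
wrist_force: [-0.4, 3.8, 4.1]
gripper_width: 0.109
finger_force: 20.0
```

Request:
{"method": "move_arm", "body": {
  "plan": [
    [0, -0.03, 0, 0, 0, 0],
    [0, -0.06, 0.002, 0, 0, 0],
    [0, -0.09, 0.004, 0, 0, 0],
    [0, -0.12, 0.007, 0, 0, 0],
    [0, -0.148, 0.011, 0, 0, 0]
  ]
}}

```text
time_s: 41.85
tcp_pos: [498.0, 332.5, 258.3]
tool_rot: [-0.036, -3.141, 0.0]
wrist_force: [-0.6, 2.8, 2.3]
gripper_width: 0.112
finger_force: 20.0
```

```bash
python3 - <<'E'
from h import *
p,d,X=shot('scene','s10.png');s=robot.sense();print(s['tcp_pos'],s['wrist_force'],s['gripper_width'],s['finger_force'])
E
```

```text
[498.00822545 331.82925623 258.18236194] [-2.33759594 -1.773054    2.06894822] 0.11168527519799373 20.000274181365967
```

View pics/s10.png

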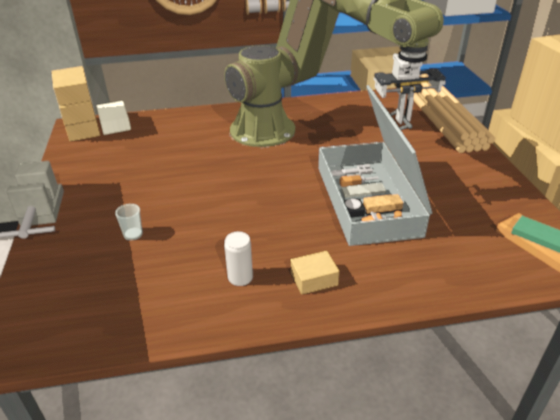

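The lid is following the gripper: its edge is now at (375,95), and forces stay around 3 N. I carry on along the arc.

Request:
{"method": "move_arm", "body": {
  "plan": [
    [0, -0.03, 0.005, 0, 0, 0],
    [0, -0.06, 0.011, 0, 0, 0],
    [0, -0.088, 0.017, 0, 0, 0],
    [0, -0.116, 0.025, 0, 0, 0],
    [0, -0.145, 0.033, 0, 0, 0]
  ]
}}

```text
time_s: 42.4
tcp_pos: [497.4, 303.6, 251.5]
tool_rot: [-0.036, -3.141, 0.0]
wrist_force: [-3.2, 1.4, 2.8]
gripper_width: 0.11
finger_force: 20.0
```

Request:
{"method": "move_arm", "body": {
  "plan": [
    [0, -0.028, 0.009, 0, 0, 0],
    [0, -0.056, 0.019, 0, 0, 0],
    [0, -0.084, 0.03, 0, 0, 0],
    [0, -0.11, 0.042, 0, 0, 0],
    [0, -0.138, 0.055, 0, 0, 0]
  ]
}}

```text
time_s: 42.9
tcp_pos: [496.9, 276.0, 240.6]
tool_rot: [0.036, 3.141, -0.0]
wrist_force: [-1.7, 1.5, 3.0]
gripper_width: 0.11
finger_force: 20.0
```

Request:
{"method": "move_arm", "body": {
  "plan": [
    [0, -0.027, 0.013, 0, 0, 0],
    [0, -0.053, 0.028, 0, 0, 0],
    [0, -0.078, 0.043, 0, 0, 0],
    [0, -0.104, 0.059, 0, 0, 0],
    [0, -0.128, 0.075, 0, 0, 0]
  ]
}}

```text
time_s: 43.4
tcp_pos: [496.3, 250.5, 225.4]
tool_rot: [-0.036, -3.141, 0.0]
wrist_force: [-2.0, 2.7, 1.5]
gripper_width: 0.111
finger_force: 20.0
```

```bash
python3 - <<'E'
from h import *
p,d,X=shot('scene','s11.png');s=robot.sense();print(s['tcp_pos'],s['wrist_force'],s['ft_torque'],s['gripper_width'],s['finger_force'])
E
```

```text
[496.24147742 249.77039118 225.05076258] [-1.62550354 -1.06750317 -2.33501561] [-0.02203653  0.17094627 -0.01773618] 0.10949701437109609 19.999899566173553
```

Request:
{"method": "move_arm", "body": {
  "plan": [
    [0, -0.024, 0.017, 0, 0, 0],
    [0, -0.048, 0.035, 0, 0, 0],
    [0, -0.07, 0.054, 0, 0, 0],
    [0, -0.093, 0.074, 0, 0, 0],
    [0, -0.115, 0.094, 0, 0, 0]
  ]
}}

```text
time_s: 43.95
tcp_pos: [495.7, 227.5, 206.7]
tool_rot: [-0.036, -3.141, 0.0]
wrist_force: [-0.9, 2.9, 0.7]
gripper_width: 0.109
finger_force: 20.0
```

Request:
{"method": "move_arm", "body": {
  "plan": [
    [0, -0.021, 0.021, 0, 0, 0],
    [0, -0.042, 0.042, 0, 0, 0],
    [0, -0.062, 0.064, 0, 0, 0],
    [0, -0.08, 0.087, 0, 0, 0],
    [0, -0.1, 0.11, 0, 0, 0]
  ]
}}

```text
time_s: 44.45
tcp_pos: [495.3, 207.6, 184.6]
tool_rot: [-0.036, -3.141, -0.0]
wrist_force: [-1.2, 2.1, -0.0]
gripper_width: 0.111
finger_force: 20.0
```

Request:
{"method": "move_arm", "body": {
  "plan": [
    [0, -0.018, 0.024, 0, 0, 0],
    [0, -0.035, 0.048, 0, 0, 0],
    [0, -0.05, 0.073, 0, 0, 0],
    [0, -0.067, 0.098, 0, 0, 0],
    [0, -0.082, 0.124, 0, 0, 0]
  ]
}}

```text
time_s: 44.95
tcp_pos: [494.9, 191.3, 159.8]
tool_rot: [-0.036, -3.141, -0.0]
wrist_force: [-1.3, 0.8, 1.5]
gripper_width: 0.109
finger_force: 20.0
```

```bash
python3 - <<'E'
from h import *
p,d,X=shot('scene','s12.png');s=robot.sense();print(s['tcp_pos'],s['wrist_force'],s['ft_torque'],s['gripper_width'],s['finger_force'])
E
```

```text
[494.83086724 190.82418129 159.02398613] [ 2.03985326  0.17716507 -4.24482166] [ 0.23256622 -0.42857673 -0.02073647] 0.11255075214962634 19.999418556690216
```

View pics/s12.png

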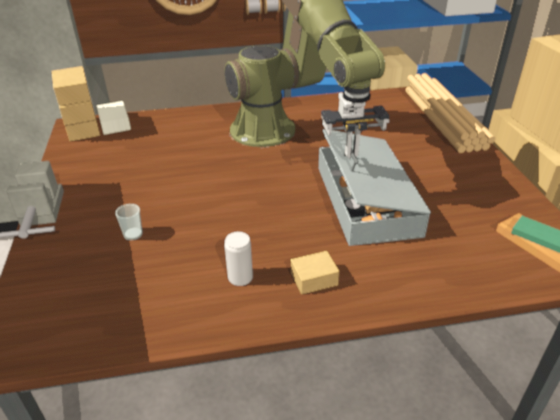

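The lid is about 16° open and still held at (352,155). I'll do the last stretch slower.

Request:
{"method": "move_arm", "body": {
  "plan": [
    [0, -0.014, 0.026, 0, 0, 0],
    [0, -0.027, 0.053, 0, 0, 0],
    [0, -0.04, 0.08, 0, 0, 0],
    [0, -0.05, 0.107, 0, 0, 0],
    [0, -0.062, 0.135, 0, 0, 0]
  ]
}}

```text
time_s: 45.5
tcp_pos: [494.6, 179.0, 132.8]
tool_rot: [0.036, 3.141, 0.0]
wrist_force: [-0.8, 2.8, 1.4]
gripper_width: 0.109
finger_force: 20.0
```

Request:
{"method": "move_arm", "body": {
  "plan": [
    [0, -0.005, 0.014, 0, 0, 0],
    [0, -0.01, 0.028, 0, 0, 0],
    [0, -0.014, 0.042, 0, 0, 0],
    [0, -0.019, 0.056, 0, 0, 0],
    [0, -0.022, 0.07, 0, 0, 0]
  ]
}}

```text
time_s: 46.0
tcp_pos: [494.5, 174.5, 119.1]
tool_rot: [-0.036, -3.141, 0.0]
wrist_force: [-1.2, 0.2, 3.5]
gripper_width: 0.106
finger_force: 20.0
```

Request:
{"method": "move_arm", "body": {
  "plan": [
    [0, -0.003, 0.01, 0, 0, 0],
    [0, -0.006, 0.02, 0, 0, 0],
    [0, -0.008, 0.03, 0, 0, 0],
    [0, -0.01, 0.04, 0, 0, 0],
    [0, -0.012, 0.045, 0, 0, 0]
  ]
}}

```text
time_s: 46.5
tcp_pos: [494.5, 172.2, 110.0]
tool_rot: [-0.036, -3.141, 0.0]
wrist_force: [-1.3, 0.8, 2.5]
gripper_width: 0.11
finger_force: 20.0
```

```bash
python3 - <<'E'
from h import *
p,d,X=shot('scene');s=robot.sense();print(s['tcp_pos'],s['wrist_force'],s['gripper_width'])
p,d,X=shot('top');z=X[...,2]
for y in(155,165,260,340):
    k=(abs(X[...,1]-y)<6)&((abs(X[...,0]-350)<40)|(abs(X[...,0]-650)<30))&(z>60)&(z<140);print(y,np.median(z[k]))
E
```

```text
[494.4647214  172.22412945 109.96790293] [-0.18340864 -0.26630865 -0.83510326] 0.10685803974548941
155 90.23939120922341
165 90.05304053333145
260 89.40444496002578
340 88.91890177612231
```

Request:
{"method": "move_arm", "body": {
  "plan": [
    [0, 0, 0.004, 0, 0, 0],
    [0, 0, 0.008, 0, 0, 0],
    [0, 0, 0.012, 0, 0, 0],
    [0, 0, 0.012, 0, 0, 0],
    [0, 0, 0.012, 0, 0, 0]
  ]
}}

```text
time_s: 47.1
tcp_pos: [494.5, 171.9, 108.1]
tool_rot: [0.036, 3.141, -0.001]
wrist_force: [-2.8, -5.2, 5.4]
gripper_width: 0.109
finger_force: 20.0
```

```bash
cat >> h.py <<'E'
def flat():
    p,d,X=shot('top');z=X[...,2]
    L=X[(X[...,1]>150)&(X[...,1]<350)&((abs(X[...,0]-360)<45)|(abs(X[...,0]-640)<45))&(z>70)&(z<130)]
    k=np.linalg.lstsq(np.c_[L[:,:2]-[500,253],np.ones(len(L))],L[:,2],rcond=None)[0]
    s=robot.sense();print('lid slope deg',np.degrees(-k[1]),'z',k[2],len(L),s['tcp_pos'],s['wrist_force'],s['gripper_width'])
E
python3 -c "
from h import *
flat()"
```

```text
lid slope deg -0.020279160692774984 z 88.7564606696488 3483 [494.50481313 171.88449766 108.11553702] [-3.50255272 -5.50636925  6.19860756] 0.11043787931887859
```

Request:
{"method": "move_arm", "body": {
  "plan": [
    [0, 0, 0.005, 0, 0, 0],
    [0, 0, 0.01, 0, 0, 0],
    [0, 0, 0.01, 0, 0, 0],
    [0, 0, 0.01, 0, 0, 0]
  ]
}}

```text
time_s: 47.55
tcp_pos: [495.0, 171.9, 107.7]
tool_rot: [0.036, 3.14, -0.001]
wrist_force: [-8.7, -8.4, 21.8]
gripper_width: 0.108
finger_force: 20.0
```

Request:
{"method": "move_arm", "body": {
  "plan": [
    [0, 0, 0, 0, 0, 0],
    [0, 0, 0, 0, 0, 0],
    [0, 0, 0, 0, 0, 0],
    [0, 0, 0, 0, 0, 0]
  ],
  "jaw": 0.4
}}

```text
time_s: 47.95
tcp_pos: [494.4, 172.4, 105.6]
tool_rot: [-0.036, -3.141, -0.0]
wrist_force: [0.3, 0.5, 0.2]
gripper_width: 0.302
finger_force: 0.0
```

Request:
{"method": "move_arm", "body": {
  "plan": [
    [0, 0, -0.05, 0, 0, 0],
    [0, 0, -0.15, 0, 0, 0],
    [0, 0, -0.35, 0, 0, 0],
    [0, 0, -0.55, 0, 0, 0],
    [0, 0, -0.55, 0, 0, 0]
  ]
}}

```text
time_s: 48.45
tcp_pos: [496.2, 172.8, 221.7]
tool_rot: [0.035, 3.133, 0.004]
wrist_force: [1.3, 0.0, 0.0]
gripper_width: 0.299
finger_force: 0.0
```

Request:
{"method": "move_arm", "body": {
  "plan": [
    [0, -0.9, -0.1, 0, 0, 0],
    [0, -0.9, -0.1, 0, 0, 0],
    [0, -0.9, -0.1, 0, 0, 0],
    [0, -0.9, -0.1, 0, 0, 0],
    [0, -0.9, -0.1, 0, 0, 0]
  ]
}}

```text
time_s: 48.95
tcp_pos: [490.3, -10.6, 236.5]
tool_rot: [0.042, 3.14, -0.001]
wrist_force: [-0.1, 1.0, 0.3]
gripper_width: 0.304
finger_force: 0.0
```

```bash
python3 -c "
from h import *
flat()
p,d,X=shot('scene','s13.png')
p,d,X=shot('top');show(blobs(X,box=(250,860,-560,130)))"
```

```text
lid slope deg 0.0006972724886360548 z 88.6436419395094 6371 [490.33279995  -8.95876913 236.12396529] [-0.43167853  0.86195506  0.67944728] 0.30003120594299537
c(805,12) 100x82 ang -82 z54 px(249,160)
c(780,-173) 98x62 ang 3 z133 px(322,171)
c(533,-458) 65x63 ang 88 z86 px(438,262)
```

View pics/s13.png

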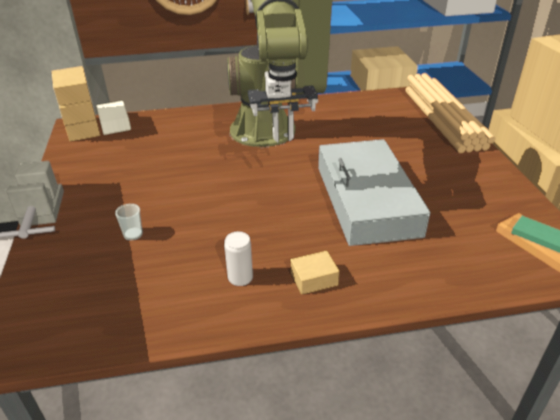

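The lid lies flat and closed at (370,185). The bench is clear of tools, and the can (238,260), glass (130,222) and carton (315,272) are where they started. I'm handing in.

```bash
python3 -c "
from workcell import robot
print(robot.job_done())"
```

```text
the job is handed in; nothing more can be done
None
```

All six tools are in the chest and the lid is lowered gently and fully closed; the oil can, tea glass and carton still stand where they were, and the job is handed in (no verdict was returned).

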